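# Hook the fallen-back blade stop out from behind the sander guard

## Robot

A 6-joint arm with a two-finger parallel gripper is mounted at the origin on the work surface. World frame = base frame: x ahead of the robot, y to its left, z up, the work surface at z = 0. Lengths are in mm, angles in rad, forces in N, time in s.
With the tool pointing down it reaches from about 350 to 925 mm from the base axis. Payload 6.4 kg.
Tool frame: the origin (TCP) lies at the very end of the fingers, on their centre line; the grasp point (between the pads) lies 19 mm behind it; z points along the fingers, y is the direction in which the jaws open and shut (so a half turn about z gives the same grasp; the last joint's range is limited). The gripper opens to 85 mm and grips with 20 to 120 N. Pads are 22 mm wide; open, the fingers measure 114 mm over their backs; the gripper's body (76 mm by 85 mm) begins 54 mm behind the grasp point. The pads swing forward as they close: fully open they stand 13 mm farther back than shut.
Start: joints at [-1.382, 0.245, 1.558, -0, 1.339, -0.174], TCP at [230.686, -607.699, 195.19] pointing down, gripper open.
Joint ranges: [-3.13, 3.13], [-1.02, 2.26], [0.13, 2.54], [-0.95, 4.09], [0.21, 2.88], [-2.74, 2.74]. Speed limits (rad/s): [2.57, 2.57, 3.14, 3.14, 3.14, 3.14].

## Interface

Orientations are given as a 3x3 rotation matrix whose columns are the frame's x, y, z axes.
In Python, from workcell import get_obs, capture, camera_params, sign_off, outline_of, landmark_of gives the robot as it stands. The module is installed in compiled form; this text tells all that it offers.
- The arm moves only by the tool move_arm, never from a script. Its argument "targets" is a list of rows, each a list of 3 entries, a list of its own where there are three numbers: the opening, from -1 (shut) to 1 (fully open), then the shift along the tool's x, y, z in m, then the turn, a rotation vector about the tool's x, y, z in rad. A call has exactly 8 rows; each row shifts and turns the pose as measured when the row begins, along the tool's axes as they then stand; what a row does not reach is not made up. A row lasts 1/12 s, in which the tool goes at most 41.7 mm and 7.16 degrees, less where a joint would pass 70% of its speed; a pose out of reach is approached as far as the arm can. A call with a gripper value outside its range is refused whole. The fingers move at their own pace and stop on an object; "force" is the grip in N (left out, the last holds). Time passes only in rows, so rows that do not move let the fingers close, or fill a call up. It gives the time, the measured TCP pose, the force and the opening at its end, in the units of the state.
- get_obs(): the state, without advancing time (a new reading comes with each control period).
- capture(name): name is "side" or "top"; returns the picture (480x640x3 uint8, red, green, blue); there is no depth.
- camera_params(name): a dict with "mtx" (3x3 intrinsics, pixels), "camera_from_world" (4x4, takes a point from world to camera coordinates). Camera axes: x right, y down, z forward; pixel columns grow to the right and rows downward; lengths in mm; the calibration is good to about 2 mm. A picture is of the moment at which its call begins. camera_params takes no time and is no camera call.
- sign_off(): hands the job in, once; it reports no verdict.
Trained networks look in the newest picture that a camera, given by its name, has taken for a name from the list of things; names that differ only in an ending like _2 or _b are one class to them, and where a whole thing is asked for, a point or a joint stands for the part that bears it (a point fixed in the world has none). Each returns a list of dicts, best first, with "p" (0 to 1); they miss things now and then, are a little off and sometimes report something else, mostly with a low value. They report only what shows in the picture. A call takes as long as a camera call. They do not tell look-alikes from the thing itself.
- outline_of(camera, target): "pixels" (480x640 bool, what is visible of it) and "position" ([column, row] in pixels, amid what is visible of it).
- landmark_of(camera, target): "position" ([column, row] in pixels: a listed point, or the origin of a listed thing).
The state is a dict: "t": time; "joints": joint angles; "dq": joint speeds; "joint_torque": joint torques, N m; "ee_pos": TCP position; "eef_rot": TCP orientation; "wrist_force": force on the tool from outside, world axes, zero at the start; "wrist_torque": the same for the moment, N m; "finger_gap": opening from 0.0 (shut) to 1.0 (fully open).
Only numpy, scipy, OpenCV 4.12 (cv2) and the standard library are available. Lean on these libraries where they do the work, as an engineer would, in place of code of your own. Each camera call takes 0.05 s, during which the arm holds its last target. There are 200 camera calls.

## Task

The edge sander's loose blade stop has slid back along its table slot, behind the fixed clear guard. Take the hooked rod from its rest, reach it under the guard into the stop's pull hole, and draw the stop gently forward along the slot until you feel it come home against the stop screw of the brass end block; hold it snug there with a steady pull of about 7 N for a second, never pulling or pressing with the hook harder than 15 N. Then unhook it, leaving it home, and lay the rod back in its rest as you found it, keeping the gripper off the blade stop and leaving everything else on the counter where it is.

Things in the scene. Friction and masses are not known exactly. Their poses are not given: they have to be found in the camera images.
- sander: Fixed bench edge sander. Origin on the counter under the clear guard's front panel; x points away from the operator, through the guard. Table top z 80 mm, x -105 to 215, y +-130. T-slot along x at y 0: 25 wide, 16 deep (floor z 64). Front panel 5 thick, lower edge z 130; clear sides, roof at z 225; posts at x 0, y +-118, radius 8. Abrasive drum at x 75, y 78, radius 34.
- endblock (a point): Brass end block fixed at the front of the slot (14 mm long, up to 4 mm over the table); the point is at its far face, 9 mm over the slot floor, sander axes. A steel stop screw (head 11 mm across) sticks out of it along the slot's middle; its rigid flat head stands 22 to 49 mm beyond this point, set anew each time. That setting is not reported: find it by feel.
- bracket_hole (a point): Loose blue-painted steel blade stop lying in the slot: bar 22 wide, 18 tall (2 mm proud of the table), 54 long, low side wings hold it in the T-slot, with a square pull hole 16 x 16 mm right through. The point is the hole's centre at the bar's top; x runs along the bar, away from the operator. Bar from x -14 to 40; upright plate 44 wide, 22 tall at x 24 to 30. Weighs 100 to 210 g; slides with about 0.5 to 1.5 N.
- bracket_front (a point): The middle of the blade stop's near end face (14 mm before the hole's centre, 9 mm above the slot floor). This face comes home against the stop screw's head.
- bracket: The blade stop as a body; origin under the centre of its pull hole, on its underside.
- hook: The hooked rod as a body; origin on the shank's axis below hook_grip, same axes.
- hook_grip (a point): Loose hooked rod, 180 g. The point is the centre to grip of its upright wooden grip block: 20 mm along x, 28 along y, from 44 mm below to 21 mm above the point. An 8 mm steel shank leaves the block 34 mm below the point and runs level along x to x 180 mm, then turns straight down (-z). Grip it from above across its 20 mm, along x (a pull then pushes on a finger, and does not slip).
- hook_tip (a point): The lowest point of the hook's turned-down end (8 mm thick, rounded): x 180, z -64 mm from hook_grip, 30 mm below the shank's axis.
- rest_seat (a point): Fixed grey rest of the hooked rod: where hook_grip lies when the rod rests (79 mm above the counter), same axes. Base plate 190 x 70 x 8, x -45 to 145. The grip block's foot stands on a pedestal (top 35 mm over the counter) between side cheeks 36 mm apart, 47 high; the shank lies in a U-saddle at x 110, 16 wide, cheeks 57 high.
- pressboard: Bystander: loose translucent press board, 200 x 170 x 10 mm; origin under its centre. Leave it where it is.
- paddle: Bystander: loose table tennis paddle, round blade 152 mm across with ebony edge and red face, handle to its -x; origin under the blade's centre. Leave it.
- file: Bystander: loose brass edge file with beech grip, 155 mm long along its x, 16 mm thick. Leave it.
- roller: Bystander: loose red plastic hand roller, 44 mm drum, black handle to its -x, 160 mm long. Leave it.
- storagepeg: Bystander: loose turned beech storage peg, 68 mm foot, 122 mm tall, standing. Leave it.
- tray: Bystander: loose blue tray of washers, 120 x 130 x 35 mm. Leave it.
Things that resemble listed ones, but are neither listed nor needed, are in the scene too. Leave any orange look-alike of the hook alone. Leave any pink look-alike of the part that bears rest_seat alone.

How it is judged:
By the outcome, as a careful person would: the job done as asked, in the order asked, and still so for the second after the job is handed in, with the robot touching nothing.
It also fails if it takes over 72 s, if anything falls off the work surface, if the arm or the gripper's body presses on something with over 40 N, if the wrist force passes 120 N, or if a joint passes its speed limit or range.

## Working session

There is one attempt and no reset: what is moved stays moved. The work goes in short steps, Python scripts to look and compute and a tool call to move; the robot and the scene stay as the last step left them, time stands still between calls to the robot, and variables do not carry over. Pictures are saved under pics/ and viewed, about 8 in all and at most 12, crops included, and the job is handed in when it is done.

Besides the shell and the picture viewer there is one more tool, called as name([rows], argument=value, ...), one row to a line, values as JSON. move_arm: Moves the arm, as the interface text tells. Its arguments: {"type":"object","properties":{"targets":{"type":"array"},"force":{"type":"number"}},"required":["targets"]}

```bash
mkdir -p pics; cat > h.py <<'E'
import numpy as np, cv2
from workcell import *
def snap(n,f=None):
    im=capture(n)
    if f: cv2.imwrite(f,im[:,:,::-1])
    return im
def cam(n):
    p=camera_params(n); return np.array(p["mtx"]),np.array(p["camera_from_world"])
def ray(n,px):
    K,T=cam(n); R=T[:3,:3];c=-R.T@T[:3,3]
    d=R.T@np.linalg.inv(K)@np.array([px[0],px[1],1.]); return c,d/np.linalg.norm(d)
def atz(n,px,z):
    c,d=ray(n,px); return c+d*(z-c[2])/d[2]
def tri(ps):
    A=0;b=0
    for n,px in ps:
        c,d=ray(n,px);P=np.eye(3)-np.outer(d,d);A=A+P;b=b+P@c
    x=np.linalg.solve(A,b); return x,[float(np.linalg.norm((np.eye(3)-np.outer(ray(n,p)[1],ray(n,p)[1]))@(x-ray(n,p)[0]))) for n,p in ps]
def proj(n,X):
    K,T=cam(n);q=K@(T[:3,:3]@np.array(X)+T[:3,3]);return q[:2]/q[2]
E
cat > a.py <<'E'
from h import *
np.set_printoptions(precision=1,suppress=True)
for n in("side","top"):
    snap(n,f"pics/{n}0.png"); print(n,ray(n,(320,240)))
    for k in["sander","endblock","bracket_hole","bracket_front","hook_grip","hook_tip","rest_seat","hook"]:
        print(n,k,[(np.round(d["position"],1).tolist(),round(d["p"],2)) for d in landmark_of(n,k)][:4])
o=get_obs();print(o["t"],o["eef_rot"],o["wrist_force"],o["finger_gap"])
E
python3 a.py
```

```text
side (array([ -541.9, -1023.6,   873.6]), array([ 0.6,  0.6, -0.5]))
side sander [([359.2, 240.6], 0.59), ([429.7, 284.4], 0.37)]
side endblock [([341.2, 227.6], 0.64)]
side bracket_hole [([368.3, 207.4], 0.43), ([428.7, 296.3], 0.23)]
side bracket_front [([368.2, 212.5], 0.6)]
side hook_grip [([371.0, 290.1], 0.92), ([346.5, 332.2], 0.9), ([427.6, 285.1], 0.68)]
side hook_tip [([305.5, 291.8], 0.93), ([334.7, 384.7], 0.74)]
side rest_seat [([430.6, 283.9], 0.75)]
side hook [([334.2, 331.5], 0.95), ([371.6, 284.9], 0.76), ([428.3, 294.5], 0.71)]
top (array([ 265.5,   -4.9, 1423.6]), array([ 0.2,  0. , -1. ]))
top sander [([318.3, 180.8], 0.61)]
top endblock [([322.2, 209.1], 0.59), ([489.4, 186.1], 0.3)]
top bracket_hole []
top bracket_front [([138.5, 286.2], 0.63)]
top hook_grip [([441.3, 347.8], 0.94), ([417.7, 278.7], 0.8), ([479.8, 249.6], 0.61)]
top hook_tip [([490.5, 187.2], 0.69)]
top rest_seat [([427.8, 146.1], 0.68), ([481.4, 252.6], 0.66), ([524.2, 213.1], 0.21)]
top hook [([477.7, 255.0], 0.98), ([404.2, 271.1], 0.95), ([435.8, 359.9], 0.92)]
0.9 [[ 0.9  0.4 -0. ]
 [ 0.4 -0.9  0. ]
 [-0.  -0.  -1. ]] [-0.2  0.5  0.2] 0.9983906462514867
```

View pics/side0.png

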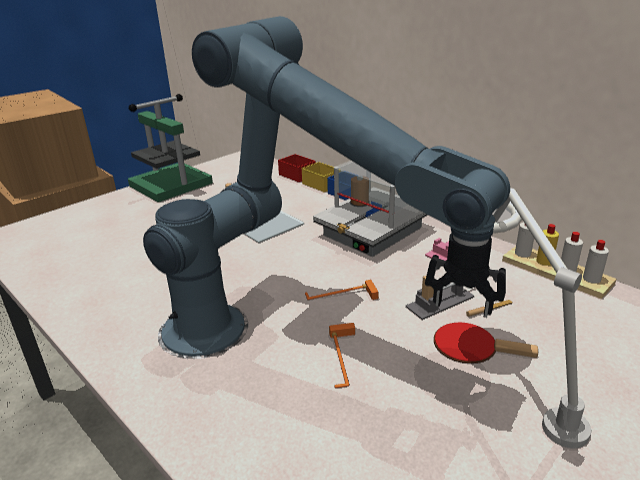

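View pics/top0.png

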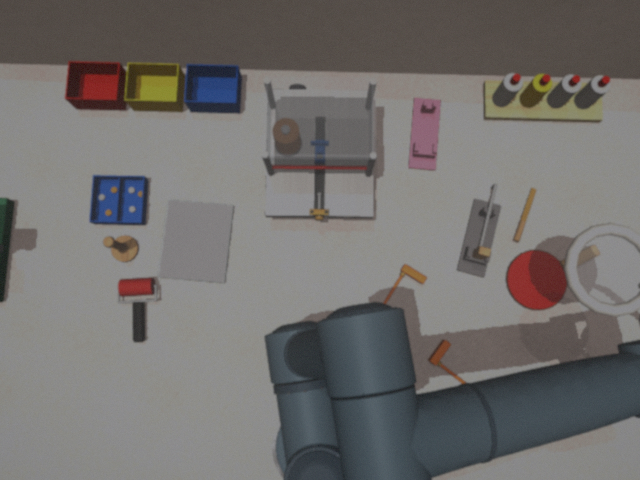

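The top view shows three hook candidates: the real steel one with a wooden block on the grey rest (480,250), and orange look-alikes at (414,274) and (440,350). The pink rest at (425,140) is a look-alike too. The sander is at (320,160), with the blue stop near (320,143). I choose the hook at (480,250) and will check it in a close crop.

```bash
cat > b.py <<'E'
from h import *
np.set_printoptions(precision=1,suppress=True)
im=cv2.imread("pics/top0.png")
a=cv2.resize(im[175:280,450:530],None,fx=5,fy=5,interpolation=cv2.INTER_CUBIC)
b=cv2.resize(im[75:225,255:385],None,fx=3,fy=3.5,interpolation=cv2.INTER_CUBIC)
c=np.zeros((600,800,3),np.uint8); c[:525,:400]=a; c[:525,400:790]=b; cv2.imwrite("pics/crop1.png",c)
print("grip",atz("top",(479.8,249.6),79),"tip",atz("top",(490.5,187.2),15), "rest", atz("top",(481.4,252.6),79))
print(tri([("top",(479.8,249.6)),("side",(427.6,285.1))]))
print("endblock",atz("top",(322.2,209.1),73),atz("side",(341.2,227.6),73))
print("front",atz("side",(368.2,212.5),73),"hole",atz("side",(368.3,207.4),82))
print("sander",atz("top",(318.3,180.8),0),atz("side",(359.2,240.6),0))
for k in("hook","bracket","sander"):
    for d in outline_of("top",k): 
        m=d["pixels"].astype(np.uint8); print(k,round(d["p"],2),d["position"],m.sum(),cv2.minAreaRect(cv2.findNonZero(m)))
E
python3 b.py
```

```text
grip [ 474.5 -367.3   79. ] tip [ 645.  -413.4   15. ] rest [ 467.3 -371.    79. ]
(array([ 475.4, -369.5,   67.8]), [1.0659556977103724, 1.065955697710261])
endblock [564.   10.3  73. ] [550.9  21.6  73. ]
front [691.9  29.   73. ] hole [708.1  42.6  82. ]
sander [654.1  23.2   0. ] [623.4   8.2   0. ]
hook 0.9 [485.6, 245.5] 380 ((489.6420593261719, 222.9803009033203), (16.74422264099121, 75.4072265625), 16.059988021850586)
hook 0.86 [405.7, 277.4] 362 ((405.300048828125, 288.9000244140625), (28.174455642700195, 44.27414321899414), 26.56505012512207)
hook 0.79 [442.9, 358.9] 393 ((452.4615173339844, 361.30767822265625), (43.26661682128906, 26.625608444213867), 33.690067291259766)
```

View pics/crop1.png

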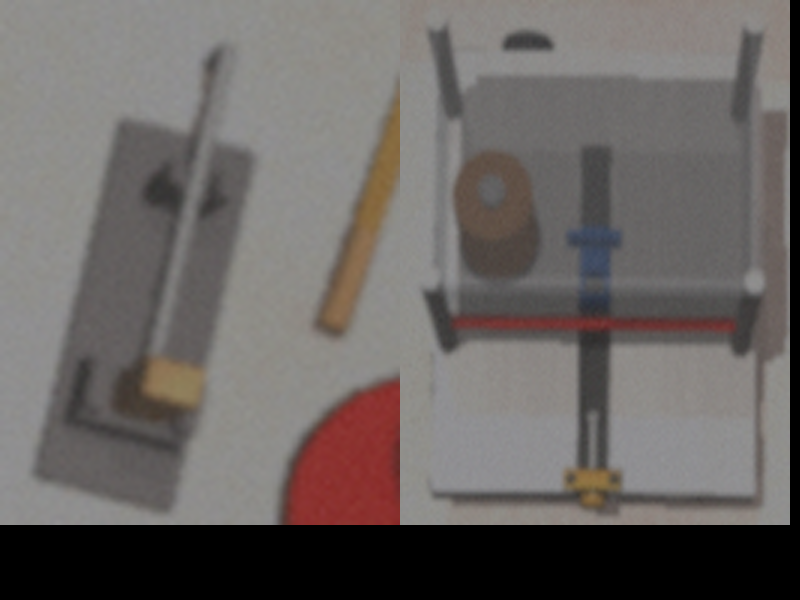

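```bash
cat > c.py <<'E'
from h import *
from scipy.optimize import least_squares
np.set_printoptions(precision=2,suppress=True)
A=lambda x,y:(x/5+450-.4,y/5+175-.4); B=lambda x,y:((x-400)/3+255-.33,y/3.5+75-.36)
def fit(L,P,x0):
    L=np.array(L,float)
    def f(v):
        c,s=np.cos(v[2]),np.sin(v[2])
        return np.concatenate([proj("top",[v[0]+c*l[0]-s*l[1],v[1]+s*l[0]+c*l[1],l[2]])-p for l,p in zip(L,P)])
    r=least_squares(f,x0); print(r.x,np.degrees(r.x[2]),r.fun.reshape(-1,2).tolist() and np.round(r.fun,1)); return r.x
rest=fit([[145,35,8],[145,-35,8],[-45,-35,8],[-45,35,8]],[A(122,120),A(257,153),A(172,512),A(35,477)],[470,-370,-.2])
hk=fit([[0,0,100],[180,0,49],[110,0,49]],[A(174,383),A(226,55),A(192,190)],[470,-370,-.2])
sa=fit([[-105,130,80],[-105,-130,80],[-91,0,80],[0,116,130],[0,-116,130]],[B(432,492),B(757,497),B(594,470),B(455,324),B(736,326)],[650,10,0])
def ins(v,p):
    d=np.array(p[:2])-v[:2];c,s=np.cos(v[2]),np.sin(v[2]);return c*d[0]+s*d[1],-s*d[0]+c*d[1]
for n,p,z in[("plate top",B(594,232),104),("plate bot edge",B(594,247),104),("bar front",B(595,305),82),("hole",B(595,283),82),("screw",B(593,412),73),("block far",B(594,470),84),("slot end",B(594,147),80)]:
    w=atz("top",p,z);print(n,w,ins(sa,w))
print("side hole",ins(sa,atz("side",(368.3,207.4),82)),"front",ins(sa,atz("side",(368.2,212.5),73)),"eb",ins(sa,atz("side",(341.2,227.6),73)))
E
python3 c.py
```

```text
[ 467.95 -372.83   -0.24] -13.713973381126038 [-0.  -0.4 -0.   0.1  0.1  0.4  0.  -0. ]
[ 465.93 -371.61   -0.24] -13.625417349573873 [-0.3  0.7 -0.1 -0.3  0.4 -0.5]
[651.23  18.15   0.02] 0.939258924972099 [ 0.  -0.2 -0.1 -0.4  0.1  1.  -2.7 -0.4  2.7 -0. ]
plate top [724.44  21.56 104.  ] (np.float64(73.25283266372887), np.float64(2.2096374305185744))
plate bot edge [713.73  21.25 104.  ] (np.float64(62.540099922111175), np.float64(2.0729061462061895))
bar front [679.36  19.65  82.  ] (np.float64(28.146477496999363), np.float64(1.041366705431828))
hole [695.19  20.11  82.  ] (np.float64(43.989218868384924), np.float64(1.2422265299493729))
screw [605.29  19.2   73.  ] (np.float64(-45.91330703758341), np.float64(1.8066104647088062))
block far [561.77  17.01  84.  ] (np.float64(-89.470411672961), np.float64(0.3313984255915119))
slot end [795.04  23.86  80.  ] (np.float64(143.88834672101518), np.float64(3.349591883861644))
side hole (np.float64(57.22731342051062), np.float64(23.539207790759914)) front (np.float64(40.888446814541396), np.float64(10.151712608999302)) eb (np.float64(-100.24798673642866), np.float64(5.106717306355681))
```

```bash
cat > p.py <<'E'
# usage: p.py x y z yawdeg(of tool y) nrows : rows toward the pose, tool axes (m, rad)
from h import *
import sys
from scipy.spatial.transform import Rotation as Ro
x,y,z,w,n=map(float,sys.argv[1:6]);n=int(n);w=np.radians(w)
o=get_obs();R=np.array(o["eef_rot"]);p=np.array(o["ee_pos"])
Y=np.array([np.cos(w),np.sin(w),0]);Z=np.array([0,0,-1.]);G=np.c_[np.cross(Y,Z),Y,Z]
rv=(Ro.from_matrix(R.T@G)).as_rotvec()
print("t",round(o["t"],2),"p",np.round(p,1),"yaw",round(float(np.degrees(np.arctan2(R[1,1],R[0,1]))),2),"F",np.round(o["wrist_force"],2),"M",np.round(o["wrist_torque"],2),"gap",round(o["finger_gap"],3),"j",np.round(o["joints"],2))
d=(np.array([x,y,z])-p)/n/1000
for i in range(n):
    print(np.round((R@Ro.from_rotvec(rv*i/n).as_matrix()).T@d,4).tolist(),np.round(rv/n,3).tolist())
E
python3 p.py 467 -372 195 -13.7 10; python3 p.py 467 -372 195 166.3 8|head -2
```

```text
t 1.05 p [ 230.7 -607.7  195.2] yaw -69.21 F [0.56 0.21 0.52] M [-0.   -0.01  0.01] gap 1.006 j [-1.38  0.25  1.56 -0.    1.34 -0.17]
[0.0305, -0.0137, 0.0] [-0.0, 0.0, -0.097]
[0.0316, -0.0106, 0.0] [-0.0, 0.0, -0.097]
[0.0325, -0.0075, 0.0] [-0.0, 0.0, -0.097]
[0.0331, -0.0043, 0.0] [-0.0, 0.0, -0.097]
[0.0334, -0.0011, 0.0] [-0.0, 0.0, -0.097]
[0.0333, 0.0021, 0.0] [-0.0, 0.0, -0.097]
[0.033, 0.0053, 0.0] [-0.0, 0.0, -0.097]
[0.0323, 0.0085, 0.0] [-0.0, 0.0, -0.097]
[0.0313, 0.0116, 0.0] [-0.0, 0.0, -0.097]
[0.03, 0.0145, 0.0] [-0.0, 0.0, -0.097]
t 1.05 p [ 230.7 -607.7  195.2] yaw -69.21 F [0.56 0.21 0.52] M [-0.   -0.01  0.01] gap 1.006 j [-1.38  0.25  1.56 -0.    1.34 -0.17]
[0.0381, -0.0171, 0.0] [0.0, 0.0, 0.272]
```

move_arm([
  [1,[0.03,-0.014,0],[0,0,-0.097]],
  [1,[0.0315,-0.0105,0],[0,0,-0.097]],
  [1,[0.0325,-0.0075,0],[0,0,-0.097]],
  [1,[0.033,-0.0045,0],[0,0,-0.097]],
  [1,[0.0335,-0.001,0],[0,0,-0.097]],
  [1,[0.0335,0.002,0],[0,0,-0.097]],
  [1,[0.033,0.005,0],[0,0,-0.097]],
  [1,[0.0325,0.0085,0],[0,0,-0.097]],
], force=100)

```text
t: 1.72
ee_pos: [419.1, -414.1, 195.2]
eef_rot: [[0.397, 0.918, -0.0], [0.918, -0.397, -0.004], [-0.003, 0.001, -1.0]]
wrist_force: [-0.8, -0.0, 0.0]
finger_gap: 1.001
```

```bash
python3 p.py 467 -372 150 -13.7 8; python3 - <<'E'
from h import *
snap("side","pics/side1.png")
im=cv2.imread("pics/side1.png")
for k in["hook_grip","hook_tip","rest_seat"]:
    print(k,[(np.round(d["position"],1).tolist(),round(d["p"],2)) for d in landmark_of("side",k)][:4])
for P in([467,-372,79],[642,-414,15],[466,-371,100]): print(proj("side",P))
E
```

```text
t 1.72 p [ 419.1 -414.1  195.2] yaw -23.39 F [-0.76 -0.01  0.05] M [-0.01 -0.04 -0.02] gap 1.001 j [-0.97  0.1   1.72 -0.    1.32 -0.56]
[0.0072, 0.0034, 0.0056] [0.0, 0.0, -0.021]
[0.0072, 0.0035, 0.0056] [0.0, 0.0, -0.021]
[0.0071, 0.0037, 0.0056] [0.0, 0.0, -0.021]
[0.007, 0.0039, 0.0056] [0.0, 0.0, -0.021]
[0.0069, 0.004, 0.0056] [0.0, 0.0, -0.021]
[0.0068, 0.0041, 0.0056] [0.0, 0.0, -0.021]
[0.0067, 0.0043, 0.0056] [0.0, 0.0, -0.021]
[0.0066, 0.0044, 0.0056] [0.0, 0.0, -0.021]
hook_grip [([370.2, 293.2], 0.81), ([344.6, 331.1], 0.81), ([425.4, 286.0], 0.58)]
hook_tip [([471.8, 284.3], 0.97), ([334.3, 385.1], 0.84), ([306.4, 289.8], 0.72)]
rest_seat [([444.7, 233.7], 0.94), ([429.2, 281.5], 0.65)]
[427.19928474 283.17571932]
[473.71114698 282.24719176]
[427.19846717 276.5475866 ]
```

move_arm([
  [1,[0.007,0.0035,0.0055],[0,0,-0.021]],
  [1,[0.007,0.0035,0.0055],[0,0,-0.021]],
  [1,[0.007,0.0035,0.0055],[0,0,-0.021]],
  [1,[0.007,0.004,0.0055],[0,0,-0.021]],
  [1,[0.007,0.004,0.0055],[0,0,-0.021]],
  [1,[0.007,0.004,0.0055],[0,0,-0.021]],
  [1,[0.0065,0.0045,0.0055],[0,0,-0.021]],
  [1,[0.0065,0.0045,0.0055],[0,0,-0.021]],
])

```text
t: 2.58
ee_pos: [467.2, -374.8, 146.4]
eef_rot: [[0.237, 0.972, -0.001], [0.972, -0.237, -0.004], [-0.005, 0.0, -1.0]]
wrist_force: [-0.1, -0.5, 0.1]
finger_gap: 0.998
```

```bash
python3 p.py 467 -372 61 -13.7 8; python3 - <<'E'
from h import *
a=snap("side");b=snap("top")
c=np.zeros((520,800,3),np.uint8)
u=cv2.resize(a[220:350,370:490],(480,520))
v=cv2.resize(b[170:290,440:520],(320,480)); c[:,:480]=u; c[:480,480:]=v
cv2.imwrite("pics/c2.png",c[:,:,::-1])
for P in([467,-372,100],[467,-372,79]): print(proj("side",P),proj("top",P))
print(tri([("top",(490.5,187.2)),("side",(471.8,284.3))]))
E
```

```text
t 2.58 p [ 467.2 -374.8  146.4] yaw -13.69 F [-0.12 -0.49  0.06] M [ 0.   -0.04  0.04] gap 0.998 j [-0.86  0.17  1.73 -0.    1.23 -0.62]
[0.0004, -0.0001, 0.0107] [0.0, 0.001, 0.0]
[0.0004, -0.0001, 0.0107] [0.0, 0.001, 0.0]
[0.0004, -0.0001, 0.0107] [0.0, 0.001, 0.0]
[0.0004, -0.0001, 0.0107] [0.0, 0.001, 0.0]
[0.0004, -0.0001, 0.0107] [0.0, 0.001, 0.0]
[0.0004, -0.0001, 0.0107] [0.0, 0.001, 0.0]
[0.0004, -0.0001, 0.0107] [0.0, 0.001, 0.0]
[0.0003, -0.0001, 0.0107] [0.0, 0.001, 0.0]
[427.73551065 276.53562398] [484.2650521  251.49139287]
[427.19928474 283.17571932] [481.82477865 252.75548104]
(array([ 643.8777547, -412.2068229,    7.7104063]), [4.203302543840445, 4.203302543840393])
```

View pics/c2.png

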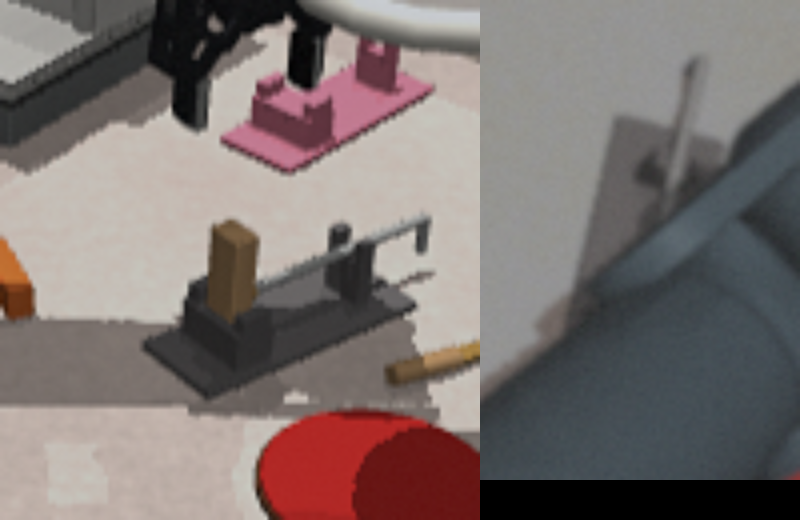

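move_arm([
  [1,[0.0005,0,0.011],[0,0,0]],
  [1,[0.0005,0,0.011],[0,0,0]],
  [1,[0.0005,0,0.011],[0,0,0]],
  [1,[0.0005,0,0.011],[0,0,0]],
  [1,[0.0005,0,0.011],[0,0,0]],
  [1,[0,0,0.011],[0,0,0]],
  [1,[0,0,0.011],[0,0,0]],
  [1,[0,0,0.01],[0,0,0]],
])

```text
t: 3.35
ee_pos: [467.6, -373.1, 51.6]
eef_rot: [[0.237, 0.971, -0.001], [0.971, -0.237, -0.006], [-0.006, 0.001, -1.0]]
wrist_force: [-0.1, -0.3, -0.2]
finger_gap: 0.998
```

```bash
python3 p.py 467 -372 60 -13.7 1
```

```text
t 3.35 p [ 467.6 -373.1   51.6] yaw -13.73 F [-0.15 -0.3  -0.18] M [ 0.02  0.02 -0.02] gap 0.998 j [-0.86  0.29  1.78 -0.    1.06 -0.62]
[0.0008, -0.0008, -0.0084] [0.001, 0.006, -0.001]
```

move_arm([
  [1,[0.001,0,-0.0085],[0,0.005,0]],
  [1,[0,0,0],[0,0,0]],
  [-1,[0,0,0],[0,0,0]],
  [-1,[0,0,0],[0,0,0]],
  [-1,[0,0,0],[0,0,0]],
  [-1,[0,0,0],[0,0,0]],
  [-1,[0,0,0],[0,0,0]],
  [-1,[0,0,0],[0,0,0]],
], force=100)

```text
t: 4.02
ee_pos: [468.2, -372.5, 60.5]
eef_rot: [[0.238, 0.971, 0.001], [0.971, -0.238, -0.001], [-0.0, 0.001, -1.0]]
wrist_force: [-0.0, 0.7, -1.3]
finger_gap: 0.186
```

```bash
python3 p.py 467 -372 60 -13.7 1
```

```text
t 4.02 p [ 468.2 -372.5   60.5] yaw -13.76 F [-0.04  0.66 -1.25] M [-0.03  0.06 -0.04] gap 0.186 j [-0.86  0.28  1.78  0.    1.08 -0.62]
[0.0002, -0.0013, 0.0005] [0.001, 0.0, -0.001]
```

move_arm([
  [-1,[0,0,0],[0,0,0]],
  [-1,[0,0,-0.005],[0,0,0]],
  [-1,[0,0,-0.01],[0,0,0]],
  [-1,[0,0,-0.015],[0,0,0]],
  [-1,[0,0,-0.02],[0,0,0]],
  [-1,[0,0,-0.02],[0,0,0]],
  [-1,[0,0,-0.02],[0,0,0]],
  [-1,[0,0,-0.01],[0,0,0]],
])

```text
t: 4.68
ee_pos: [464.9, -369.0, 162.0]
eef_rot: [[0.237, 0.971, -0.007], [0.971, -0.237, 0.008], [0.006, -0.009, -1.0]]
wrist_force: [0.9, -0.5, -1.2]
finger_gap: 0.182
```

```bash
python3 p.py 430 -200 180 1.5 10; python3 - <<'E'
from h import *
snap("side");snap("top")
o=get_obs();p=np.array(o["ee_pos"]);R=np.array(o["eef_rot"])
print("pred grip",g:=p+[0,0,19])
t=p+R[:,1]*180+[0,0,19-64];print("pred tip",t,proj("side",t),proj("top",t))
for n in("side","top"):
  for k in["hook_tip","hook_grip"]: print(n,k,[(np.round(d["position"],1).tolist(),round(d["p"],2)) for d in landmark_of(n,k)][:4])
E
```

```text
t 4.68 p [ 464.9 -369.   162. ] yaw -13.74 F [ 0.88 -0.53 -1.19] M [-0.04 -0.01  0.01] gap 0.182 j [-0.86  0.15  1.73  0.    1.27 -0.62]
[0.0156, -0.0074, -0.0016] [-0.001, -0.001, -0.027]
[0.0158, -0.007, -0.0016] [-0.001, -0.001, -0.027]
[0.016, -0.0066, -0.0017] [-0.001, -0.001, -0.027]
[0.0161, -0.0061, -0.0017] [-0.001, -0.001, -0.027]
[0.0163, -0.0057, -0.0017] [-0.001, -0.001, -0.027]
[0.0164, -0.0053, -0.0017] [-0.001, -0.001, -0.027]
[0.0166, -0.0048, -0.0017] [-0.001, -0.001, -0.027]
[0.0167, -0.0044, -0.0017] [-0.001, -0.001, -0.027]
[0.0168, -0.0039, -0.0018] [-0.001, -0.001, -0.027]
[0.0169, -0.0035, -0.0018] [-0.001, -0.001, -0.027]
pred grip [ 465.22952877 -369.3625675   180.72164408]
pred tip [ 640.07238065 -412.11761225  115.3133492 ] [476.69919036 252.11926826] [502.18630481 178.36957199]
side hook_tip [([475.6, 253.7], 0.9), ([332.3, 385.4], 0.7), ([303.0, 289.8], 0.63)]
side hook_grip [([345.6, 330.2], 0.88), ([372.4, 290.8], 0.74), ([491.1, 310.2], 0.72), ([369.8, 212.1], 0.6)]
top hook_tip [([355.2, 327.6], 0.69), ([487.0, 416.3], 0.65), ([501.8, 177.3], 0.55), ([196.2, 243.3], 0.49)]
top hook_grip [([417.2, 277.0], 0.85), ([141.0, 286.5], 0.39)]
```

```bash
python3 p.py 405 15 185 1.5 16
```

```text
t 4.98 p [ 463.3 -367.2  156.9] yaw -13.74 F [ 0.61 -0.25 -2.69] M [ 0.02 -0.05  0.  ] gap 0.183 j [-0.86  0.16  1.73  0.    1.27 -0.62]
[0.0224, -0.0092, -0.0014] [-0.001, -0.001, -0.017]
[0.0225, -0.0089, -0.0014] [-0.001, -0.001, -0.017]
[0.0226, -0.0085, -0.0014] [-0.001, -0.001, -0.017]
[0.0228, -0.0081, -0.0015] [-0.001, -0.001, -0.017]
[0.0229, -0.0077, -0.0015] [-0.001, -0.001, -0.017]
[0.023, -0.0073, -0.0015] [-0.001, -0.001, -0.017]
[0.0232, -0.007, -0.0015] [-0.001, -0.001, -0.017]
[0.0233, -0.0066, -0.0016] [-0.001, -0.001, -0.017]
[0.0234, -0.0062, -0.0016] [-0.001, -0.001, -0.017]
[0.0235, -0.0058, -0.0016] [-0.001, -0.001, -0.017]
[0.0236, -0.0054, -0.0016] [-0.001, -0.001, -0.017]
[0.0236, -0.005, -0.0016] [-0.001, -0.001, -0.017]
[0.0237, -0.0046, -0.0017] [-0.001, -0.001, -0.017]
[0.0238, -0.0042, -0.0017] [-0.001, -0.001, -0.017]
[0.0239, -0.0038, -0.0017] [-0.001, -0.001, -0.017]
[0.0239, -0.0034, -0.0017] [-0.001, -0.001, -0.017]
```

move_arm([
  [-1,[0.0225,-0.009,-0.003],[0,0,-0.017]],
  [-1,[0.0225,-0.009,-0.003],[0,0,-0.017]],
  [-1,[0.0225,-0.0085,-0.003],[0,0,-0.017]],
  [-1,[0.023,-0.008,-0.003],[0,0,-0.017]],
  [-1,[0.023,-0.0075,-0.003],[0,0,-0.017]],
  [-1,[0.023,-0.0075,-0.003],[0,0,-0.017]],
  [-1,[0.023,-0.007,-0.003],[0,0,-0.017]],
  [-1,[0.0235,-0.0065,-0.003],[0,0,-0.017]],
])

```text
t: 5.65
ee_pos: [427.0, -167.9, 172.1]
eef_rot: [[0.105, 0.994, -0.029], [0.994, -0.105, 0.029], [0.026, -0.032, -0.999]]
wrist_force: [0.7, 0.6, -0.9]
finger_gap: 0.179
```

```bash
python3 p.py 405 15 185 1.5 8
```

```text
t 5.65 p [ 427.  -167.9  172.1] yaw -6.0 F [ 0.67  0.56 -0.92] M [-0.03  0.01  0.02] gap 0.179 j [-0.63 -0.17  2.03  0.01  1.32 -0.52]
[0.0225, -0.0052, -0.0009] [-0.004, -0.004, -0.016]
[0.0226, -0.0048, -0.001] [-0.004, -0.004, -0.016]
[0.0226, -0.0044, -0.0011] [-0.004, -0.004, -0.016]
[0.0227, -0.004, -0.0011] [-0.004, -0.004, -0.016]
[0.0228, -0.0037, -0.0012] [-0.004, -0.004, -0.016]
[0.0228, -0.0033, -0.0013] [-0.004, -0.004, -0.016]
[0.0229, -0.0029, -0.0014] [-0.004, -0.004, -0.016]
[0.0229, -0.0025, -0.0015] [-0.004, -0.004, -0.016]
```

move_arm([
  [-1,[0.0225,-0.005,-0.001],[-0.004,-0.004,-0.016]],
  [-1,[0.0225,-0.005,-0.001],[-0.004,-0.004,-0.016]],
  [-1,[0.0225,-0.0045,-0.001],[-0.004,-0.004,-0.016]],
  [-1,[0.0225,-0.004,-0.001],[-0.004,-0.004,-0.016]],
  [-1,[0.0225,-0.0035,-0.001],[-0.004,-0.004,-0.016]],
  [-1,[0.0225,-0.003,-0.001],[-0.004,-0.004,-0.016]],
  [-1,[0.018,-0.003,-0.001],[-0.004,-0.004,-0.016]],
  [-1,[0.01,-0.0025,-0.001],[-0.004,-0.004,-0.016]],
])

```text
t: 6.32
ee_pos: [396.5, 8.6, 173.5]
eef_rot: [[-0.029, 0.999, -0.015], [1.0, 0.029, 0.004], [0.004, -0.015, -1.0]]
wrist_force: [0.3, -0.4, -1.1]
finger_gap: 0.178
```

```bash
cat > q.py <<'E'
from h import *
import sys
np.set_printoptions(precision=1,suppress=True)
o=get_obs();p=np.array(o["ee_pos"]);R=np.array(o["eef_rot"])
t=p+R[:,1]*180-R[:,2]*(19-64)   # hook_tip predicted
print("tip",t,"slot y there",17.3+.026*(t[0]-562))
if len(sys.argv)>1:
  for n in("side","top"):
    snap(n,f"pics/{sys.argv[1]}_{n}.png");print(n,"pred tip",proj(n,t))
    for k in["hook_tip","bracket_hole","bracket_front","endblock"]: print(n,k,[(np.round(d["position"],1).tolist(),round(d["p"],2)) for d in landmark_of(n,k)][:3])
E
python3 p.py 405 15 185 1.5 2;python3 q.py s3
```

```text
t 6.32 p [396.5   8.6 173.5] yaw 1.69 F [ 0.29 -0.42 -1.07] M [0.03 0.04 0.03] gap 0.178 j [-0.27 -0.37  2.18 -0.    1.34 -0.3 ]
[0.0031, 0.0043, -0.0058] [-0.008, -0.002, 0.002]
[0.0031, 0.0043, -0.0058] [-0.008, -0.002, 0.002]
tip [575.7  14.1 125.8] slot y there 17.65550732302731
side pred tip [348.1 211. ]
side hook_tip [([332.7, 385.6], 0.92), ([345.1, 212.2], 0.82), ([306.8, 294.4], 0.78)]
side bracket_hole [([428.3, 279.4], 0.49), ([373.2, 208.3], 0.46)]
side bracket_front [([215.1, 223.7], 0.68), ([367.2, 213.6], 0.5)]
side endblock [([215.0, 223.1], 0.55), ([306.2, 213.3], 0.15)]
top pred tip [320.6 199.2]
top hook_tip [([485.3, 415.0], 0.84), ([483.1, 254.1], 0.48)]
top bracket_hole []
top bracket_front []
top endblock [([320.9, 209.5], 0.77)]
```

```bash
python3 p.py 409 13.5 138 1.5 5
```

```text
t 6.82 p [397.9   6.1 174.8] yaw 1.48 F [-0.04 -0.17 -1.46] M [0.02 0.01 0.  ] gap 0.181 j [-0.27 -0.37  2.18 -0.    1.34 -0.3 ]
[0.0014, 0.0024, 0.0073] [-0.003, -0.001, -0.0]
[0.0014, 0.0023, 0.0073] [-0.003, -0.001, -0.0]
[0.0014, 0.0023, 0.0073] [-0.003, -0.001, -0.0]
[0.0014, 0.0023, 0.0073] [-0.003, -0.001, -0.0]
[0.0014, 0.0023, 0.0073] [-0.003, -0.001, -0.0]
```

move_arm([
  [-1,[0.0015,0.0025,0.004],[-0.003,-0.001,0]],
  [-1,[0.0015,0.0025,0.007],[-0.003,-0.001,0]],
  [-1,[0.0015,0.0025,0.007],[-0.003,-0.001,0]],
  [-1,[0.0015,0.0025,0.006],[-0.003,-0.001,0]],
  [-1,[0.001,0.0015,0.005],[-0.003,0,0]],
  [-1,[0,0,0.002],[0,0,0]],
  [-1,[0,0,0],[0,0,0]],
  [-1,[0,0,0],[0,0,0]],
])

```text
t: 7.48
ee_pos: [409.6, 13.7, 138.9]
eef_rot: [[-0.024, 1.0, 0.001], [1.0, 0.024, -0.0], [-0.0, 0.001, -1.0]]
wrist_force: [0.4, -0.4, -2.8]
finger_gap: 0.183
```

```bash
python3 p.py 409 13.5 138 1.5 1;python3 q.py s4; python3 - <<'E'
import cv2,numpy as np
a=cv2.imread("pics/s4_side.png");b=cv2.imread("pics/s4_top.png")
c=np.zeros((600,800,3),np.uint8)
c[:480,:400]=cv2.resize(a[160:256,310:390],(400,480),interpolation=cv2.INTER_CUBIC)
c[:600,400:]=cv2.resize(b[120:240,280:360],(400,600),interpolation=cv2.INTER_CUBIC)
cv2.imwrite("pics/c4.png",c)
E
```

```text
t 7.48 p [409.6  13.7 138.9] yaw 1.38 F [ 0.4  -0.38 -2.78] M [-0.03  0.06 -0.01] gap 0.183 j [-0.24 -0.3   2.2  -0.    1.24 -0.27]
[-0.0001, -0.0006, 0.0009] [0.001, 0.0, -0.002]
tip [589.6  18.   94. ] slot y there 18.016666534612128
side pred tip [350.1 218.1]
side hook_tip [([333.3, 383.6], 0.71), ([302.5, 291.3], 0.61), ([347.7, 214.1], 0.53)]
side bracket_hole [([371.7, 206.6], 0.39)]
side bracket_front [([367.0, 212.9], 0.51)]
side endblock [([343.1, 227.7], 0.67)]
top pred tip [319.2 196.6]
top hook_tip [([359.2, 322.5], 0.77), ([480.9, 250.4], 0.7), ([485.8, 413.6], 0.63)]
top bracket_hole [([320.0, 212.0], 0.58)]
top bracket_front [([197.0, 241.4], 0.24)]
top endblock [([322.3, 208.7], 0.81), ([141.1, 289.2], 0.73), ([320.1, 181.9], 0.25)]
```

View pics/c4.png

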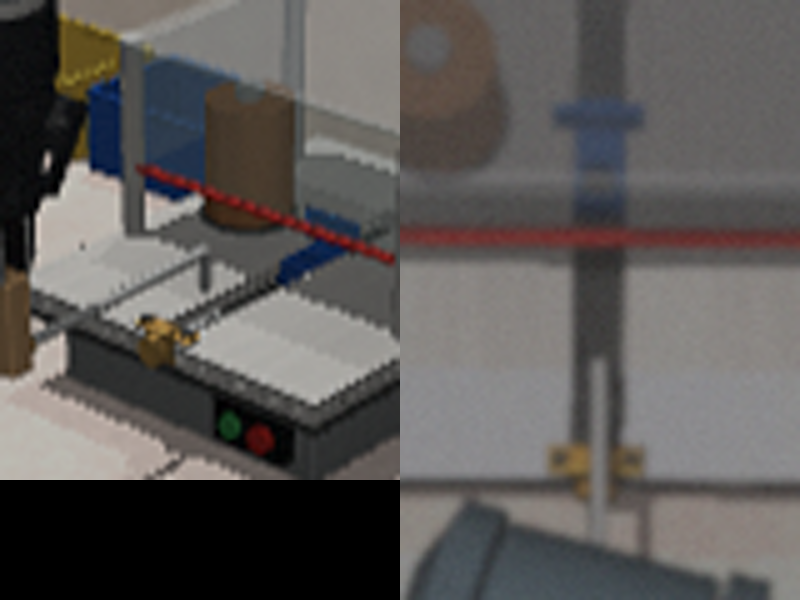

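```bash
python3 - <<'E'
from h import *
np.set_printoptions(precision=1,suppress=True)
T=lambda x,y:((x-400)/5+280-.4,y/5+120-.4)
print("hook end",atz("top",T(599,358),126),"true ~",589.6+3.9)
print("plate far/near",atz("top",T(599,101),104),atz("top",T(599,128),104))
print("hole",atz("top",T(600,182),82),"front",atz("top",T(600,207),82))
print("front side",proj("side",(680,20.5,73)),"seen 367,215;  top edges")
print("slot",[atz("top",T(599,y),80) for y in(40,340,430)])
E
```

```text
hook end [594.7  17.4 126. ] true ~ 593.5
plate far/near [727.3  21.5 104. ] [713.8  21.1 104. ]
hole [693.9  20.2  82. ] front [681.3  19.9  82. ]
front side [367.8 214.4] seen 367,215;  top edges
slot [array([766.9,  22.9,  80. ]), array([615.4,  18.5,  80. ]), array([570.8,  17.2,  80. ])]
```

```bash
python3 p.py 513.5 15.5 135.5 1.55 10
```

```text
t 7.98 p [409.9  13.5 139.5] yaw 1.36 F [-0.5  -0.08 -2.37] M [0.07 0.03 0.02] gap 0.183 j [-0.25 -0.3   2.2  -0.    1.24 -0.27]
[-0.0, 0.0104, 0.0004] [0.0, 0.0, -0.0]
[-0.0, 0.0104, 0.0004] [0.0, 0.0, -0.0]
[-0.0, 0.0104, 0.0004] [0.0, 0.0, -0.0]
[-0.0001, 0.0104, 0.0004] [0.0, 0.0, -0.0]
[-0.0001, 0.0104, 0.0004] [0.0, 0.0, -0.0]
[-0.0001, 0.0104, 0.0004] [0.0, 0.0, -0.0]
[-0.0001, 0.0104, 0.0004] [0.0, 0.0, -0.0]
[-0.0001, 0.0104, 0.0004] [0.0, 0.0, -0.0]
[-0.0001, 0.0104, 0.0004] [0.0, 0.0, -0.0]
[-0.0001, 0.0104, 0.0004] [0.0, 0.0, -0.0]
```

move_arm([
  [-1,[0,0,0.002],[0,0,0]],
  [-1,[0,0.004,0.001],[0,0,-0.001]],
  [-1,[0,0.008,0],[0,0,0]],
  [-1,[0,0.01,0],[0,0,-0.001]],
  [-1,[0,0.01,0],[0,0,0]],
  [-1,[0,0.008,0],[0,0,0]],
  [-1,[0,0.004,0],[0,0,0]],
  [-1,[0,0,0],[0,0,0]],
])

```text
t: 8.65
ee_pos: [458.7, 14.6, 136.0]
eef_rot: [[-0.026, 1.0, 0.003], [1.0, 0.026, -0.001], [-0.001, 0.003, -1.0]]
wrist_force: [-0.7, 0.6, -1.3]
finger_gap: 0.178
```

```bash
python3 p.py 513.5 15.5 135.5 1.55 5
```

```text
t 8.65 p [458.7  14.6 136. ] yaw 1.46 F [-0.68  0.56 -1.32] M [-0.05  0.02  0.02] gap 0.178 j [-0.22 -0.16  2.09  0.    1.21 -0.24]
[-0.0001, 0.011, 0.0001] [0.001, 0.0, -0.0]
[-0.0001, 0.011, 0.0001] [0.001, 0.0, -0.0]
[-0.0001, 0.011, 0.0001] [0.001, 0.0, -0.0]
[-0.0001, 0.011, 0.0001] [0.001, 0.0, -0.0]
[-0.0001, 0.011, 0.0001] [0.001, 0.0, -0.0]
```

move_arm([
  [-1,[0,0.005,0],[0,0,0]],
  [-1,[0,0.009,0],[0,0,0]],
  [-1,[0,0.01,0],[0,0,0]],
  [-1,[0,0.01,0],[0,0,0]],
  [-1,[0,0.009,0],[0,0,-0.001]],
  [-1,[0,0.006,0],[0,0,0]],
  [-1,[0,0.002,0],[0,0,0]],
  [-1,[0,0,0],[0,0,0]],
])

```text
t: 9.32
ee_pos: [514.1, 16.1, 135.4]
eef_rot: [[-0.026, 1.0, 0.002], [1.0, 0.026, -0.0], [-0.0, 0.002, -1.0]]
wrist_force: [0.2, -0.4, -2.5]
finger_gap: 0.179
```

```bash
python3 q.py s5; python3 p.py 513.5 15.5 135.5 1.55 1; python3 - <<'E'
import cv2,numpy as np
a=cv2.imread("pics/s5_side.png");b=cv2.imread("pics/s5_top.png")
c=np.zeros((600,800,3),np.uint8)
c[:400,:400]=cv2.resize(a[180:230,345:395],(400,400),interpolation=cv2.INTER_CUBIC)
c[:600,400:]=cv2.resize(b[130:205,295:345],(400,600),interpolation=cv2.INTER_CUBIC)
cv2.imwrite("pics/c5.png",cv2.convertScaleAbs(c,alpha=1.5))
E
```

```text
tip [694.2  20.9  90.8] slot y there 20.736224930228108
side pred tip [370.5 208.2]
side hook_tip [([359.0, 238.5], 0.74), ([264.6, 222.9], 0.64), ([332.9, 384.4], 0.56)]
side bracket_hole [([371.4, 210.0], 0.39)]
side bracket_front [([367.0, 215.0], 0.56)]
side endblock [([345.0, 227.2], 0.94)]
top pred tip [319.3 154.8]
top hook_tip [([486.0, 414.7], 0.84)]
top bracket_hole [([523.3, 210.5], 0.27)]
top bracket_front []
top endblock []
t 9.82 p [513.5  16.2 135.6] yaw 1.51 F [ 0.1  -0.21 -1.56] M [-0.07  0.08 -0.04] gap 0.184 j [-0.19 -0.01  1.95 -0.    1.2  -0.22]
[-0.0006, -0.0001, 0.0001] [0.003, 0.001, -0.001]
```

View pics/c5.png

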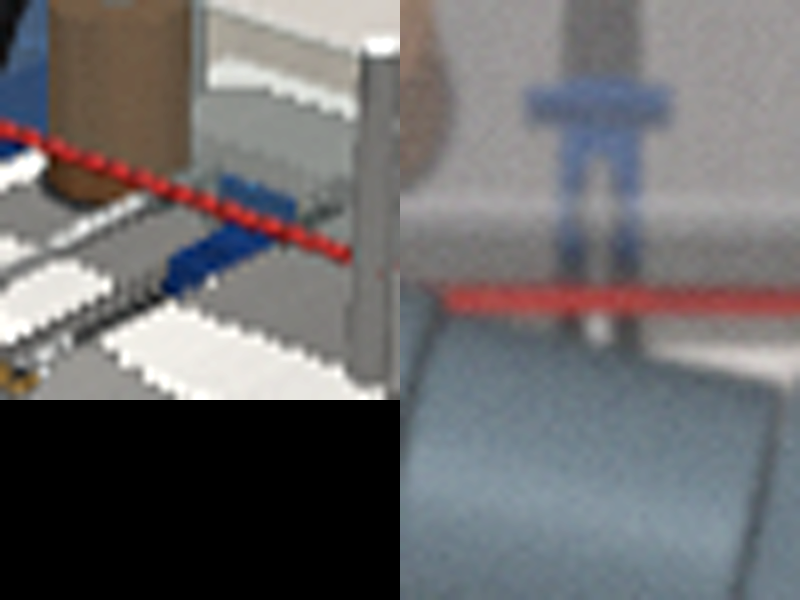

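move_arm([
  [-1,[-0.0005,0,0.002],[0.002,0,0]],
  [-1,[0,0,0.002],[0,0,0]],
  [-1,[0,0,0.002],[0,0,0]],
  [-1,[0,0,0.0015],[0,0,0]],
  [-1,[0,0,0.001],[0,0,0]],
  [-1,[0,0,0.001],[0,0,0]],
  [-1,[0,0,0.001],[0,0,0]],
  [-1,[0,0,0.001],[0,0,0]],
])

```text
t: 10.48
ee_pos: [513.4, 15.6, 122.8]
eef_rot: [[-0.026, 1.0, 0.0], [1.0, 0.026, -0.001], [-0.001, 0.0, -1.0]]
wrist_force: [0.4, -0.9, -2.0]
finger_gap: 0.178
```

move_arm([
  [-1,[0,0,0.001],[0,0,0]],
  [-1,[0,0,0.001],[0,0,0]],
  [-1,[0,0,0.001],[0,0,0]],
  [-1,[0,0,0.001],[0,0,0]],
  [-1,[0,0,0.001],[0,0,0]],
  [-1,[0,0,0.001],[0,0,0]],
  [-1,[0,0,0.0005],[0,0,0]],
  [-1,[0,0,0],[0,0,0]],
])

```text
t: 11.15
ee_pos: [513.3, 15.6, 115.4]
eef_rot: [[-0.026, 1.0, 0.0], [1.0, 0.026, -0.001], [-0.001, 0.0, -1.0]]
wrist_force: [-0.2, -0.4, -1.3]
finger_gap: 0.181
```

move_arm([
  [-1,[0,-0.002,0],[0,0,0]],
  [-1,[0,-0.002,0],[0,0,0]],
  [-1,[0,-0.002,0],[0,0,0]],
  [-1,[0,-0.003,0],[0,0,0]],
  [-1,[0,-0.003,0],[0,0,0]],
  [-1,[0,-0.003,0],[0,0,0]],
  [-1,[0,-0.003,0],[0,0,0]],
  [-1,[0,-0.002,0],[0,0,0]],
])

```text
t: 11.82
ee_pos: [492.0, 15.0, 115.7]
eef_rot: [[-0.026, 1.0, 0.002], [1.0, 0.026, -0.001], [-0.001, 0.002, -1.0]]
wrist_force: [1.0, -0.5, -2.4]
finger_gap: 0.178
```

```bash
python3 q.py s6; python3 p.py 450 13.8 115.5 1.55 10 | head -2
```

```text
tip [672.1  19.7  71.1] slot y there 20.161477482661102
side pred tip [366.4 215.8]
side hook_tip [([332.1, 385.3], 0.79), ([305.5, 291.6], 0.69), ([364.4, 215.7], 0.5)]
side bracket_hole [([370.1, 207.0], 0.59), ([330.4, 228.8], 0.52)]
side bracket_front [([342.5, 227.1], 0.63), ([364.1, 212.9], 0.54)]
side endblock [([343.3, 226.5], 0.76)]
top pred tip [319.6 166. ]
top hook_tip [([355.4, 328.0], 0.87), ([487.2, 415.2], 0.84)]
top bracket_hole []
top bracket_front [([318.9, 184.4], 0.71)]
top endblock []
t 12.32 p [492.5  15.  115.7] yaw 1.51 F [-0.62  0.4  -1.84] M [ 0.01  0.08 -0.03] gap 0.177 j [-0.2  -0.04  2.02 -0.    1.16 -0.23]
[-0.0, -0.0043, 0.0] [0.0, 0.0, -0.0]
```

move_arm([
  [-1,[0,-0.002,0],[0,0,0]],
  [-1,[0,-0.003,0],[0,0,0]],
  [-1,[0,-0.003,0],[0,0,0]],
  [-1,[0,-0.003,0],[0,0,0]],
  [-1,[0,-0.003,0],[0,0,0]],
  [-1,[0,-0.003,0],[0,0,0]],
  [-1,[0,-0.003,0],[0,0,0]],
  [-1,[0,-0.002,0],[0,0,0]],
])

```text
t: 12.98
ee_pos: [469.0, 14.3, 115.7]
eef_rot: [[-0.026, 1.0, 0.003], [1.0, 0.026, -0.001], [-0.001, 0.003, -1.0]]
wrist_force: [1.4, 0.6, -2.3]
finger_gap: 0.178
```

move_arm([
  [-1,[0,-0.002,0],[0,0,0]],
  [-1,[0,-0.002,0],[0,0,0]],
  [-1,[0,-0.002,0],[0,0,0]],
  [-1,[0,-0.002,0],[0,0,0]],
  [-1,[0,-0.002,0],[0,0,0]],
  [-1,[0,-0.0015,0],[0,0,0]],
  [-1,[0,-0.001,0],[0,0,0]],
  [-1,[0,-0.001,0],[0,0,0]],
])

```text
t: 13.65
ee_pos: [453.8, 13.9, 115.8]
eef_rot: [[-0.026, 1.0, 0.004], [1.0, 0.026, -0.001], [-0.001, 0.004, -1.0]]
wrist_force: [1.8, 0.4, -2.0]
finger_gap: 0.182
```

```bash
python3 q.py s7; python3 p.py 440 13.5 115.5 1.55 10 | head -2
```

```text
tip [633.9  18.6  71.4] slot y there 19.16882186408977
side pred tip [359.1 219.6]
side hook_tip [([355.6, 220.9], 0.86), ([308.1, 293.5], 0.71), ([334.4, 384.8], 0.67)]
side bracket_hole [([361.1, 213.5], 0.64)]
side bracket_front [([356.9, 220.7], 0.65), ([345.8, 227.1], 0.39)]
side endblock [([425.3, 282.2], 0.61), ([342.1, 227.2], 0.57)]
top pred tip [319.6 181.1]
top hook_tip [([358.3, 326.2], 0.75), ([487.5, 416.4], 0.64), ([320.1, 179.1], 0.45)]
top bracket_hole [([322.3, 179.6], 0.49)]
top bracket_front [([317.8, 180.3], 0.6), ([319.3, 210.6], 0.17)]
top endblock [([321.3, 209.3], 0.97), ([119.3, 200.8], 0.63), ([141.4, 286.4], 0.46)]
t 14.15 p [453.9  13.9 115.7] yaw 1.51 F [ 0.3   0.84 -2.34] M [-0.01  0.08 -0.01] gap 0.181 j [-0.22 -0.14  2.11  0.    1.17 -0.25]
[-0.0, -0.0014, 0.0] [0.0, 0.0, -0.0]
```

move_arm([
  [-1,[0,-0.001,0],[0,0,0]],
  [-1,[0,-0.001,0],[0,0,0]],
  [-1,[0,-0.001,0],[0,0,0]],
  [-1,[0,-0.001,0],[0,0,0]],
  [-1,[0,-0.001,0],[0,0,0]],
  [-1,[0,-0.001,0],[0,0,0]],
  [-1,[0,-0.001,0],[0,0,0]],
  [-1,[0,-0.0005,0],[0,0,0]],
])

```text
t: 14.82
ee_pos: [446.2, 13.7, 115.8]
eef_rot: [[-0.026, 1.0, 0.005], [1.0, 0.026, -0.001], [-0.001, 0.005, -1.0]]
wrist_force: [1.2, 0.2, -1.3]
finger_gap: 0.181
```

move_arm([
  [-1,[0,-0.0005,0],[0,0,0]],
  [-1,[0,-0.0005,0],[0,0,0]],
  [-1,[0,-0.0005,0],[0,0,0]],
  [-1,[0,-0.0005,0],[0,0,0]],
  [-1,[0,-0.0005,0],[0,0,0]],
  [-1,[0,-0.0005,0],[0,0,0]],
  [-1,[0,-0.0005,0],[0,0,0]],
  [-1,[0,-0.0005,0],[0,0,0]],
])

```text
t: 15.48
ee_pos: [441.8, 13.6, 115.8]
eef_rot: [[-0.026, 1.0, 0.005], [1.0, 0.026, -0.001], [-0.001, 0.005, -1.0]]
wrist_force: [-0.2, -0.2, -2.1]
finger_gap: 0.181
```

move_arm([
  [-1,[0,-0.0005,0],[0,0,0]],
  [-1,[0,-0.0005,0],[0,0,0]],
  [-1,[0,-0.0005,0],[0,0,0]],
  [-1,[0,-0.0005,0],[0,0,0]],
  [-1,[0,-0.0005,0],[0,0,0]],
  [-1,[0,-0.0005,0],[0,0,0]],
  [-1,[0,-0.0005,0],[0,0,0]],
  [-1,[0,-0.0005,0],[0,0,0]],
])

```text
t: 16.15
ee_pos: [437.3, 13.4, 115.8]
eef_rot: [[-0.026, 1.0, 0.005], [1.0, 0.026, -0.001], [-0.001, 0.005, -1.0]]
wrist_force: [1.3, -0.5, -2.0]
finger_gap: 0.181
```

move_arm([
  [-1,[0,-0.0005,0],[0,0,0]],
  [-1,[0,-0.0005,0],[0,0,0]],
  [-1,[0,-0.0005,0],[0,0,0]],
  [-1,[0,-0.0005,0],[0,0,0]],
  [-1,[0,-0.0005,0],[0,0,0]],
  [-1,[0,-0.0005,0],[0,0,0]],
  [-1,[0,-0.0005,0],[0,0,0]],
  [-1,[0,-0.0005,0],[0,0,0]],
])

```text
t: 16.82
ee_pos: [432.9, 13.3, 115.8]
eef_rot: [[-0.026, 1.0, 0.005], [1.0, 0.026, -0.001], [-0.001, 0.005, -1.0]]
wrist_force: [0.2, -0.0, -1.3]
finger_gap: 0.175
```

```bash
python3 q.py s8; python3 p.py 433 13.5 115.5 1.55 10 | head -1
```

```text
tip [613.1  18.   71.7] slot y there 18.62753097367567
side pred tip [355.  221.7]
side hook_tip [([306.6, 291.5], 0.87), ([354.3, 222.4], 0.8), ([333.5, 387.0], 0.72)]
side bracket_hole [([355.9, 214.3], 0.47), ([466.9, 346.4], 0.34)]
side bracket_front [([352.5, 220.2], 0.64)]
side endblock [([344.0, 223.5], 0.7), ([468.4, 342.1], 0.54)]
top pred tip [319.6 189.4]
top hook_tip [([357.5, 322.3], 0.88), ([320.4, 190.1], 0.61), ([487.0, 416.2], 0.58)]
top bracket_hole [([138.4, 289.8], 0.72), ([321.2, 189.1], 0.52)]
top bracket_front [([317.4, 190.2], 0.63)]
top endblock [([322.8, 208.4], 0.92)]
t 17.32 p [432.9  13.3 115.8] yaw 1.51 F [ 0.24  0.08 -1.78] M [-0.07  0.   -0.03] gap 0.179 j [-0.23 -0.2   2.16  0.    1.17 -0.26]
```

move_arm([
  [-1,[0,-0.0005,0],[0,0,0]],
  [-1,[0,-0.0005,0],[0,0,0]],
  [-1,[0,-0.0005,0],[0,0,0]],
  [-1,[0,-0.0005,0],[0,0,0]],
  [-1,[0,-0.0005,0],[0,0,0]],
  [-1,[0,-0.0005,0],[0,0,0]],
  [-1,[0,-0.0005,0],[0,0,0]],
  [-1,[0,-0.0005,0],[0,0,0]],
])

```text
t: 17.98
ee_pos: [432.2, 13.0, 116.7]
eef_rot: [[-0.026, 1.0, 0.015], [1.0, 0.026, -0.001], [-0.001, 0.015, -1.0]]
wrist_force: [3.9, -0.0, -4.0]
finger_gap: 0.18
```

move_arm([
  [-1,[0,-0.0005,0],[0,0,0]],
  [-1,[0,-0.0005,0],[0,0,0]],
  [-1,[0,-0.0005,0],[0,0,0]],
  [-1,[0,-0.0005,0],[0,0,0]],
  [-1,[0,-0.0005,0],[0,0,0]],
  [-1,[0,-0.0005,0],[0,0,0]],
  [-1,[0,-0.0005,0],[0,0,0]],
  [-1,[0,-0.0005,0],[0,0,0]],
])

```text
t: 18.65
ee_pos: [430.2, 12.7, 117.6]
eef_rot: [[-0.025, 0.999, 0.022], [1.0, 0.025, -0.001], [-0.002, 0.022, -1.0]]
wrist_force: [0.4, 0.3, -2.1]
finger_gap: 0.182
```

```bash
python3 q.py s9; for i in 1 2; do python3 p.py 430 13.5 115.5 1.55 1;done;  python3 - <<'E'
import cv2,numpy as np
a=cv2.imread("pics/s9_side.png");b=cv2.imread("pics/s9_top.png")
c=np.zeros((600,800,3),np.uint8)
c[:400,:400]=cv2.resize(a[190:240,325:375],(400,400),interpolation=cv2.INTER_CUBIC)
c[:600,400:]=cv2.resize(b[150:225,295:345],(400,600),interpolation=cv2.INTER_CUBIC)
cv2.imwrite("pics/c9.png",cv2.convertScaleAbs(c,alpha=1.5))
E
```

```text
tip [611.1  17.1  76.5] slot y there 18.575621602683455
side pred tip [354.8 220.7]
side hook_tip [([332.6, 387.6], 0.98), ([307.3, 292.2], 0.77), ([352.0, 218.6], 0.67)]
side bracket_hole [([354.9, 217.1], 0.67)]
side bracket_front [([353.7, 218.2], 0.52), ([252.5, 201.0], 0.19)]
side endblock [([341.9, 225.7], 0.63)]
top pred tip [319.9 189.7]
top hook_tip [([485.7, 414.4], 0.96), ([358.2, 325.4], 0.55)]
top bracket_hole [([321.1, 185.5], 0.48)]
top bracket_front [([315.6, 189.2], 0.63)]
top endblock [([322.5, 208.1], 0.83)]
t 19.15 p [430.3  12.7 117.5] yaw 1.44 F [ 1.33 -0.37 -1.48] M [ 0.01 -0.09 -0.  ] gap 0.185 j [-0.24 -0.22  2.18  0.    1.16 -0.26]
[0.0008, -0.0003, 0.002] [0.022, 0.002, -0.002]
t 19.15 p [430.3  12.7 117.5] yaw 1.44 F [ 1.33 -0.37 -1.48] M [ 0.01 -0.09 -0.  ] gap 0.185 j [-0.24 -0.22  2.18  0.    1.16 -0.26]
[0.0008, -0.0003, 0.002] [0.022, 0.002, -0.002]
```

View pics/c9.png

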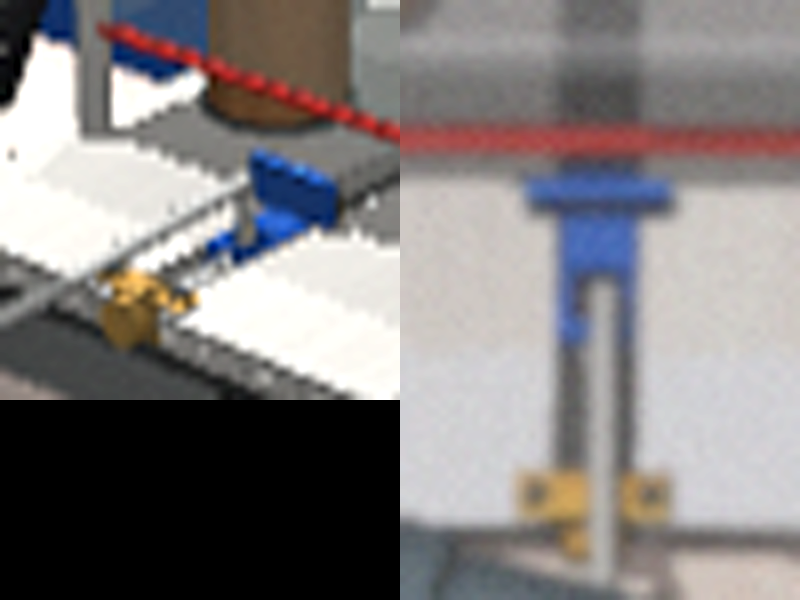

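```bash
cat > m.py <<'E'
from h import *
import sys
# blue plate rows in the top picture; edge to subpixel -> x of bar front (robot-ish)
for f in sys.argv[1:]:
    im=cv2.imread(f"pics/{f}_top.png").astype(float);b=(im[:,:,0]-im[:,:,2])[130:205,308:316].mean(1)
    b2=(im[:,:,0]-im[:,:,2])[130:205,323:331].mean(1)
    w=np.clip((b+b2)/2-25,0,None);r=130+(w*np.arange(75)).sum()/w.sum()
    print(f,"plate row",round(r,2),"front x",round(atz("top",(320,r),104)[0]-41,1),w.max())
E
python3 m.py s5 s6 s7 s8 s9
```

```text
s5 plate row nan front x nan 0.0
s6 plate row nan front x nan 0.0
s7 plate row nan front x nan 0.0
s8 plate row 173.16 front x 603.5 16.375
s9 plate row 173.28 front x 603.2 17.375m.py:7: RuntimeWarning: invalid value encountered in scalar divide
  w=np.clip((b+b2)/2-25,0,None);r=130+(w*np.arange(75)).sum()/w.sum()
```

move_arm([
  [-1,[0,0.001,0],[0,0,0]],
  [-1,[0.0003,0.001,0.0005],[0.006,0,0]],
  [-1,[0.0003,0,0.0005],[0.006,0,0]],
  [-1,[0.0002,0,0.0005],[0.006,0,0]],
  [-1,[0,0,0.0005],[0.004,0,0]],
  [-1,[0,0,0],[0,0,0]],
  [-1,[0,0,0],[0,0,0]],
  [-1,[0,0,0],[0,0,0]],
])

```text
t: 19.82
ee_pos: [432.5, 13.6, 115.0]
eef_rot: [[-0.025, 1.0, -0.003], [1.0, 0.025, -0.002], [-0.002, -0.004, -1.0]]
wrist_force: [0.3, -0.0, -1.3]
finger_gap: 0.178
```

```bash
python3 q.py; python3 p.py 433 13.5 115.5 1.55 1
```

```text
tip [612.3  18.1  69.4] slot y there 18.607982210187746
t 19.82 p [432.5  13.6 115. ] yaw 1.45 F [ 0.29 -0.03 -1.26] M [ 0.01 -0.11 -0.  ] gap 0.178 j [-0.23 -0.19  2.16 -0.    1.18 -0.25]
[-0.0002, 0.0005, -0.0005] [-0.004, 0.002, -0.002]
```

move_arm([
  [-1,[0,-0.0003,0],[0,0,0]],
  [-1,[0,-0.0003,0],[0,0,0]],
  [-1,[0,-0.0003,0.0001],[0.001,0,0]],
  [-1,[0,-0.0004,0.0002],[0.002,0,0]],
  [-1,[0,-0.0004,0.0002],[0.002,0,0]],
  [-1,[0,-0.0004,0.0002],[0.002,0,0]],
  [-1,[0,-0.0004,0.0002],[0.002,0,0]],
  [-1,[0,-0.0004,0.0002],[0.002,0,0]],
])

```text
t: 20.48
ee_pos: [432.2, 13.3, 115.0]
eef_rot: [[-0.025, 1.0, -0.007], [1.0, 0.025, -0.003], [-0.002, -0.007, -1.0]]
wrist_force: [2.9, 0.0, -2.2]
finger_gap: 0.178
```

move_arm([
  [-1,[0,-0.0006,0.0001],[0.001,0,0]],
  [-1,[0,-0.0006,0.0001],[0.001,0,0]],
  [-1,[0,-0.0006,0.0001],[0.001,0,0]],
  [-1,[0,-0.0006,0.0001],[0.001,0,0]],
  [-1,[0,-0.0006,0.0001],[0.001,0,0]],
  [-1,[0,-0.0006,0.0001],[0.001,0,0]],
  [-1,[0,-0.0006,0.0001],[0.001,0,0]],
  [-1,[0,-0.0006,0.0001],[0.001,0,0]],
])

```text
t: 21.15
ee_pos: [432.4, 13.0, 115.7]
eef_rot: [[-0.024, 1.0, -0.001], [1.0, 0.024, -0.003], [-0.003, -0.001, -1.0]]
wrist_force: [5.7, 0.3, -5.1]
finger_gap: 0.184
```

move_arm([
  [-1,[0.0001,-0.0007,0.0002],[0.002,0,0]],
  [-1,[0.0001,-0.0007,0.0002],[0.002,0,0]],
  [-1,[0.0001,-0.0007,0.0002],[0.002,0,0]],
  [-1,[0.0001,-0.0007,0.0002],[0.002,0,0]],
  [-1,[0.0001,-0.0007,0.0002],[0.002,0,0]],
  [-1,[0.0001,-0.0007,0.0002],[0.002,0,0]],
  [-1,[0.0001,-0.0007,0.0002],[0.002,0,0]],
  [-1,[0.0001,-0.0007,0.0002],[0.002,0,0]],
])

```text
t: 21.82
ee_pos: [432.3, 13.4, 115.4]
eef_rot: [[-0.023, 1.0, -0.002], [1.0, 0.023, -0.004], [-0.004, -0.002, -1.0]]
wrist_force: [6.7, -0.1, -4.7]
finger_gap: 0.18
```

Now it is steady at 6.7 N with no creep, so I'll hold it there.

move_arm([
  [-1,[0,-0.0007,0.0002],[0.002,0,0]],
  [-1,[0,-0.0007,0.0002],[0.002,0,0]],
  [-1,[0,-0.0007,0.0002],[0.002,0,0]],
  [-1,[0,-0.0007,0.0002],[0.002,0,0]],
  [-1,[0,-0.0007,0.0002],[0.002,0,0]],
  [-1,[0,-0.0007,0.0002],[0.002,0,0]],
  [-1,[0,-0.0007,0.0002],[0.002,0,0]],
  [-1,[0,-0.0007,0.0002],[0.002,0,0]],
])

```text
t: 22.48
ee_pos: [432.3, 13.2, 115.4]
eef_rot: [[-0.023, 1.0, -0.002], [1.0, 0.023, -0.004], [-0.004, -0.003, -1.0]]
wrist_force: [5.7, 0.6, -3.3]
finger_gap: 0.18
```

move_arm([
  [-1,[0,-0.0007,0.0002],[0.002,0,0]],
  [-1,[0,-0.0007,0.0002],[0.002,0,0]],
  [-1,[0,-0.0007,0.0002],[0.002,0,0]],
  [-1,[0,-0.0007,0.0002],[0.002,0,0]],
  [-1,[0,-0.0007,0.0002],[0.002,0,0]],
  [-1,[0,-0.0007,0.0002],[0.002,0,0]],
  [-1,[0,-0.0007,0.0002],[0.002,0,0]],
  [-1,[0,-0.0007,0.0002],[0.002,0,0]],
])

```text
t: 23.15
ee_pos: [432.3, 13.1, 115.4]
eef_rot: [[-0.023, 1.0, -0.003], [1.0, 0.023, -0.004], [-0.004, -0.003, -1.0]]
wrist_force: [5.2, 0.9, -4.5]
finger_gap: 0.177
```

```bash
python3 q.py s10; python3 m.py s8 s9 s10;python3 p.py 433 13.5 115.5 1.55 1
```

```text
tip [612.1  16.9  69.8] slot y there 18.60289633809072
side pred tip [355.  222.4]
side hook_tip [([306.1, 293.0], 0.84), ([335.0, 385.7], 0.74), ([355.4, 222.5], 0.71)]
side bracket_hole [([354.7, 216.6], 0.58)]
side bracket_front [([354.0, 220.6], 0.6), ([265.2, 227.0], 0.45)]
side endblock [([343.3, 228.2], 0.95)]
top pred tip [320. 190.]
top hook_tip [([485.0, 415.3], 0.91), ([354.7, 326.4], 0.87), ([320.2, 188.6], 0.64)]
top bracket_hole [([321.3, 190.2], 0.55), ([319.5, 185.4], 0.54)]
top bracket_front [([318.1, 193.5], 0.51), ([478.6, 250.2], 0.5)]
top endblock [([323.7, 210.3], 0.86)]
s8 plate row 173.16 front x 603.5 16.375
s9 plate row 173.28 front x 603.2 17.375
s10 plate row 173.26 front x 603.3 16.75
t 23.65 p [432.3  13.1 115.4] yaw 1.29 F [ 6.81 -0.47 -3.75] M [ 0.09 -1.03  0.06] gap 0.18 j [-0.23 -0.19  2.16 -0.    1.18 -0.25]
[0.0004, 0.0007, -0.0001] [-0.003, 0.004, -0.004]
```

move_arm([
  [-1,[0,-0.0008,0.0002],[0.002,0,0]],
  [-1,[0,-0.0008,0.0002],[0.002,0,0]],
  [-1,[0,-0.0008,0.0002],[0.002,0,0]],
  [-1,[0,-0.0008,0.0002],[0.002,0,0]],
  [-1,[0,-0.0008,0.0002],[0.002,0,0]],
  [-1,[0,-0.0008,0.0002],[0.002,0,0]],
  [-1,[0,-0.0008,0.0002],[0.002,0,0]],
  [-1,[0,-0.0008,0.0002],[0.002,0,0]],
])

```text
t: 24.32
ee_pos: [432.3, 13.0, 115.4]
eef_rot: [[-0.022, 1.0, -0.001], [1.0, 0.022, -0.004], [-0.004, -0.001, -1.0]]
wrist_force: [5.8, 1.2, -3.5]
finger_gap: 0.183
```

move_arm([
  [-1,[0,-0.0008,0.0002],[0.002,0,0]],
  [-1,[0,-0.0008,0.0002],[0.002,0,0]],
  [-1,[0,-0.0008,0.0002],[0.002,0,0]],
  [-1,[0,-0.0008,0.0002],[0.002,0,0]],
  [-1,[0,-0.0008,0.0002],[0.002,0,0]],
  [-1,[0,-0.0008,0.0002],[0.002,0,0]],
  [-1,[0,-0.0008,0.0002],[0.002,0,0]],
  [-1,[0,-0.0008,0.0002],[0.002,0,0]],
])

```text
t: 24.98
ee_pos: [432.3, 13.0, 115.3]
eef_rot: [[-0.022, 1.0, 0.001], [1.0, 0.022, -0.003], [-0.003, 0.001, -1.0]]
wrist_force: [6.8, 0.1, -5.1]
finger_gap: 0.18
```

```bash
python3 - <<'E'
from h import *
for i in range(6):
    o=get_obs();print(round(o["t"],2),np.round(o["wrist_force"],1),np.round(o["wrist_torque"],2));capture("top")
E
```

```text
24.98 [ 6.8  0.1 -5.1] [ 0.15 -1.1   0.12]
25.03 [ 7.3 -0.2 -3.9] [ 0.18 -1.14  0.06]
25.08 [ 6.2  1.6 -4.3] [ 0.09 -1.09  0.14]
25.13 [ 6.4 -0.3 -4.6] [ 0.12 -1.15  0.1 ]
25.18 [ 6.   0.4 -5. ] [ 0.19 -1.06  0.1 ]
25.23 [ 7.1  1.  -5. ] [ 0.14 -1.11  0.09]
```

move_arm([
  [-1,[0.0001,-0.00087,0.0002],[0.002,0,0]],
  [-1,[0.0001,-0.00087,0.0002],[0.002,0,0]],
  [-1,[0.0001,-0.00087,0.0002],[0.002,0,0]],
  [-1,[0.0001,-0.00087,0.0002],[0.002,0,0]],
  [-1,[0,-0.00087,0.0002],[0.002,0,0]],
  [-1,[0,-0.00087,0.0002],[0.002,0,0]],
  [-1,[0,-0.00087,0.0002],[0.002,0,0]],
  [-1,[0,-0.00087,0.0002],[0.002,0,0]],
])

```text
t: 25.95
ee_pos: [432.3, 13.3, 115.2]
eef_rot: [[-0.021, 1.0, 0.004], [1.0, 0.021, -0.003], [-0.003, 0.004, -1.0]]
wrist_force: [6.9, 1.3, -4.6]
finger_gap: 0.179
```

```bash
python3 - <<'E'
from h import *
F=[]
for i in range(24):
    o=get_obs();F.append(o["wrist_force"]);capture("top")
print(o["t"],np.mean(F,0),np.std(F,0))
E
```

```text
27.1 [ 7.05158239  0.47847021 -4.75799058] [0.44645802 0.45986937 0.45067324]
```

move_arm([
  [-1,[0,0.0005,0],[0,0,0]],
  [-1,[0,0.001,0],[0,0,0]],
  [-1,[0,0.001,0],[0,0,0]],
  [-1,[0,0.001,0],[0,0,0]],
  [-1,[0,0.0005,0],[0,0,0]],
  [-1,[0,0,0],[0,0,0]],
  [-1,[0,0,0],[0,0,0]],
  [-1,[0,0,0],[0,0,0]],
])

```text
t: 27.82
ee_pos: [432.8, 13.8, 113.4]
eef_rot: [[-0.022, 1.0, -0.006], [1.0, 0.022, -0.003], [-0.002, -0.006, -1.0]]
wrist_force: [1.3, -0.2, -2.3]
finger_gap: 0.185
```

```bash
python3 q.py s11; python3 m.py s8 s10 s11;python3 p.py 436 13.5 115.5 1.55 1
```

```text
tip [612.5  17.6  67.3] slot y there 18.6137747201596
side pred tip [355. 223.]
side hook_tip [([334.8, 386.4], 0.83), ([353.1, 222.0], 0.77), ([305.5, 293.4], 0.63)]
side bracket_hole [([358.7, 216.8], 0.56), ([341.3, 226.6], 0.46)]
side bracket_front [([350.9, 220.3], 0.68)]
side endblock [([342.5, 226.7], 0.7)]
top pred tip [319.8 190.1]
top hook_tip [([356.0, 324.9], 0.84), ([485.7, 418.8], 0.59)]
top bracket_hole [([321.6, 188.6], 0.53), ([537.4, 278.8], 0.39)]
top bracket_front [([320.4, 189.9], 0.49)]
top endblock [([322.9, 208.9], 0.9)]
s8 plate row 173.16 front x 603.5 16.375
s10 plate row 173.26 front x 603.3 16.75
s11 plate row 173.24 front x 603.3 17.375
t 28.32 p [432.9  13.8 113.4] yaw 1.26 F [-0.15 -0.06 -2.11] M [ 0.04 -0.15  0.04] gap 0.182 j [-0.23 -0.19  2.16 -0.    1.18 -0.25]
[-0.0003, 0.0031, -0.0021] [-0.006, 0.002, -0.005]
```

move_arm([
  [-1,[0,0.001,-0.0005],[-0.002,0,0]],
  [-1,[0,0.001,-0.0005],[-0.002,0,0]],
  [-1,[0,0.0008,-0.001],[-0.002,0,0]],
  [-1,[0,0,-0.001],[0,0,0]],
  [-1,[0,0,-0.002],[0,0,0]],
  [-1,[0,0,-0.002],[0,0,0]],
  [-1,[0,0,-0.003],[0,0,0]],
  [-1,[0,0,-0.003],[0,0,0]],
])

```text
t: 28.98
ee_pos: [434.6, 14.1, 126.6]
eef_rot: [[-0.022, 1.0, -0.003], [1.0, 0.022, -0.002], [-0.002, -0.003, -1.0]]
wrist_force: [-0.1, 0.0, -1.8]
finger_gap: 0.177
```

move_arm([
  [-1,[0,0,-0.005],[0,0,0]],
  [-1,[0,0,-0.006],[0,0,0]],
  [-1,[0,0,-0.008],[0,0,0]],
  [-1,[0,0,-0.008],[0,0,0]],
  [-1,[0,0,-0.008],[0,0,0]],
  [-1,[0,0,-0.008],[0,0,0]],
  [-1,[0,0,-0.005],[0,0,0]],
  [-1,[0,0,-0.001],[0,0,0]],
])

```text
t: 29.65
ee_pos: [435.8, 14.0, 183.1]
eef_rot: [[-0.022, 1.0, 0.001], [1.0, 0.022, -0.003], [-0.003, 0.001, -1.0]]
wrist_force: [-0.2, 0.3, -1.9]
finger_gap: 0.18
```

```bash
python3 q.py s12; python3 m.py s10 s11 s12;python3 p.py 463 -367 190 -13.75 16; python3 - <<'E'
import cv2,numpy as np
a=cv2.imread("pics/s12_side.png");b=cv2.imread("pics/s12_top.png")
c=np.zeros((600,800,3),np.uint8)
c[:400,:400]=cv2.resize(a[190:240,325:375],(400,400),interpolation=cv2.INTER_CUBIC)
c[:600,400:]=cv2.resize(b[150:225,295:345],(400,600),interpolation=cv2.INTER_CUBIC)
cv2.imwrite("pics/c12.png",cv2.convertScaleAbs(c,alpha=1.5))
E
```

```text
tip [615.8  17.8 138.2] slot y there 18.698024746620646
side pred tip [355.6 203.2]
side hook_tip [([352.8, 202.1], 0.82), ([332.9, 386.9], 0.65), ([306.7, 291.8], 0.55)]
side bracket_hole [([357.9, 216.6], 0.61), ([254.1, 198.7], 0.33)]
side bracket_front [([355.5, 218.7], 0.61), ([230.7, 213.1], 0.52)]
side endblock [([344.7, 226.0], 0.57)]
top pred tip [319.4 181.1]
top hook_tip [([357.9, 324.8], 0.84), ([487.0, 417.3], 0.6), ([319.5, 207.8], 0.24)]
top bracket_hole [([320.1, 188.7], 0.74), ([538.0, 281.4], 0.28)]
top bracket_front [([316.6, 190.4], 0.64), ([124.8, 248.2], 0.5)]
top endblock [([321.6, 208.7], 0.69)]
s10 plate row 173.26 front x 603.3 16.75
s11 plate row 173.24 front x 603.3 17.375
s12 plate row 173.23 front x 603.3 18.0
t 30.15 p [434.8  14.2 181.1] yaw 1.27 F [ 0.54  0.14 -1.34] M [ 0.02  0.02 -0.02] gap 0.177 j [-0.23 -0.27  2.1  -0.    1.32 -0.25]
[-0.0239, 0.0012, -0.0005] [-0.0, 0.0, 0.016]
[-0.0238, 0.0016, -0.0005] [-0.0, 0.0, 0.016]
[-0.0238, 0.002, -0.0005] [-0.0, 0.0, 0.016]
[-0.0238, 0.0024, -0.0005] [-0.0, 0.0, 0.016]
[-0.0237, 0.0028, -0.0005] [-0.0, 0.0, 0.016]
[-0.0237, 0.0032, -0.0005] [-0.0, 0.0, 0.016]
[-0.0236, 0.0036, -0.0005] [-0.0, 0.0, 0.016]
[-0.0236, 0.004, -0.0005] [-0.0, 0.0, 0.016]
[-0.0235, 0.0043, -0.0005] [-0.0, 0.0, 0.016]
[-0.0234, 0.0047, -0.0005] [-0.0, 0.0, 0.016]
[-0.0233, 0.0051, -0.0005] [-0.0, 0.0, 0.016]
[-0.0232, 0.0055, -0.0005] [-0.0, 0.0, 0.016]
[-0.0232, 0.0059, -0.0005] [-0.0, 0.0, 0.016]
[-0.0231, 0.0062, -0.0005] [-0.0, 0.0, 0.016]
[-0.023, 0.0066, -0.0005] [-0.0, 0.0, 0.016]
[-0.0228, 0.007, -0.0006] [-0.0, 0.0, 0.016]
```

View pics/c12.png

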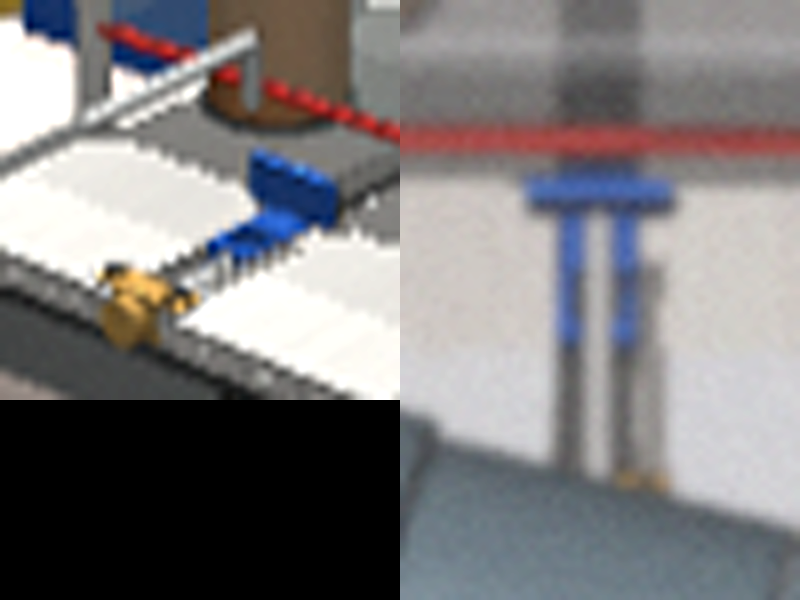

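```bash
python3 p.py 424 -165 185 -6 8
```

```text
t 30.15 p [434.8  14.2 181.1] yaw 1.27 F [ 0.54  0.14 -1.34] M [ 0.02  0.02 -0.02] gap 0.177 j [-0.23 -0.27  2.1  -0.    1.32 -0.25]
[-0.0224, -0.0018, -0.0004] [-0.0, 0.0, 0.016]
[-0.0224, -0.0015, -0.0004] [-0.0, 0.0, 0.016]
[-0.0224, -0.0011, -0.0004] [-0.0, 0.0, 0.016]
[-0.0224, -0.0008, -0.0005] [-0.0, 0.0, 0.016]
[-0.0224, -0.0004, -0.0005] [-0.0, 0.0, 0.016]
[-0.0224, -0.0001, -0.0005] [-0.0, 0.0, 0.016]
[-0.0224, 0.0003, -0.0005] [-0.0, 0.0, 0.016]
[-0.0224, 0.0006, -0.0005] [-0.0, 0.0, 0.016]
```

move_arm([
  [-1,[-0.012,-0.004,-0.001],[0,0,0.01]],
  [-1,[-0.022,-0.003,-0.001],[0,0,0.016]],
  [-1,[-0.0225,-0.002,-0.0005],[0,0,0.016]],
  [-1,[-0.0225,-0.001,-0.0005],[0,0,0.016]],
  [-1,[-0.0225,-0.0005,-0.0005],[0,0,0.016]],
  [-1,[-0.0225,0,-0.0005],[0,0,0.016]],
  [-1,[-0.0225,0.0005,-0.0005],[0,0,0.016]],
  [-1,[-0.0225,0.0005,-0.0005],[0,0,0.016]],
])

```text
t: 30.82
ee_pos: [418.7, -157.8, 185.3]
eef_rot: [[0.097, 0.995, -0.004], [0.995, -0.097, -0.0], [-0.001, -0.004, -1.0]]
wrist_force: [0.2, -0.0, -1.8]
finger_gap: 0.179
```

```bash
python3 p.py 466 -372.5 180 -13.75 9
```

```text
t 30.82 p [ 418.7 -157.8  185.3] yaw -5.54 F [ 0.18 -0.03 -1.78] M [-0.01  0.02 -0.01] gap 0.179 j [-0.61 -0.24  2.06 -0.    1.32 -0.52]
[-0.0232, 0.0075, 0.0006] [-0.0, 0.0, 0.016]
[-0.0231, 0.0079, 0.0006] [-0.0, 0.0, 0.016]
[-0.023, 0.0083, 0.0006] [-0.0, 0.0, 0.016]
[-0.0229, 0.0086, 0.0006] [-0.0, 0.0, 0.016]
[-0.0227, 0.009, 0.0006] [-0.0, 0.0, 0.016]
[-0.0226, 0.0094, 0.0006] [-0.0, 0.0, 0.016]
[-0.0224, 0.0097, 0.0006] [-0.0, 0.0, 0.016]
[-0.0223, 0.0101, 0.0006] [-0.0, 0.0, 0.016]
[-0.0221, 0.0104, 0.0006] [-0.0, 0.0, 0.016]
```

move_arm([
  [-1,[-0.023,0.0075,0.0005],[0,0,0.016]],
  [-1,[-0.023,0.008,0.0005],[0,0,0.016]],
  [-1,[-0.023,0.0085,0.0005],[0,0,0.016]],
  [-1,[-0.023,0.0085,0.0005],[0,0,0.016]],
  [-1,[-0.0225,0.009,0.0005],[0,0,0.016]],
  [-1,[-0.0225,0.0095,0.0005],[0,0,0.016]],
  [-1,[-0.018,0.008,0.0005],[0,0,0.016]],
  [-1,[-0.01,0.004,0],[0,0,0.01]],
])

```text
t: 31.48
ee_pos: [455.5, -341.7, 179.8]
eef_rot: [[0.227, 0.974, -0.005], [0.974, -0.227, 0.001], [-0.001, -0.005, -1.0]]
wrist_force: [-0.6, 0.4, -1.7]
finger_gap: 0.177
```

```bash
python3 -c "from h import *;capture('top');capture('top')"; python3 p.py 468.2 -372.5 130 -13.75 6
```

```text
t 31.58 p [ 455.3 -341.   179.8] yaw -13.12 F [ 0.36 -0.36 -1.71] M [ 0.01  0.08 -0.02] gap 0.175 j [-0.84  0.07  1.78 -0.    1.29 -0.61]
[-0.0046, 0.0033, 0.0083] [-0.001, 0.0, 0.002]
[-0.0046, 0.0033, 0.0083] [-0.001, 0.0, 0.002]
[-0.0046, 0.0033, 0.0083] [-0.001, 0.0, 0.002]
[-0.0046, 0.0033, 0.0083] [-0.001, 0.0, 0.002]
[-0.0046, 0.0033, 0.0083] [-0.001, 0.0, 0.002]
[-0.0046, 0.0033, 0.0083] [-0.001, 0.0, 0.002]
```

move_arm([
  [-1,[-0.004,0.003,0.003],[-0.001,0,0.002]],
  [-1,[-0.0045,0.0035,0.007],[-0.001,0,0.002]],
  [-1,[-0.0045,0.0035,0.008],[-0.001,0,0.002]],
  [-1,[-0.0045,0.0035,0.008],[-0.001,0,0.002]],
  [-1,[-0.0045,0.003,0.008],[-0.001,0,0.002]],
  [-1,[-0.003,0.002,0.005],[0,0,0.001]],
  [-1,[0,0,0.001],[0,0,0]],
  [-1,[0,0,0],[0,0,0]],
])

```text
t: 32.25
ee_pos: [468.1, -367.0, 133.4]
eef_rot: [[0.234, 0.972, -0.003], [0.972, -0.234, 0.004], [0.003, -0.003, -1.0]]
wrist_force: [-0.4, 1.0, -1.1]
finger_gap: 0.183
```

```bash
python3 q.py s13; python3 p.py 468.2 -372.5 100 -13.75 6;  python3 - <<'E'
from h import *
for P in([468.2,-372.5,79],): print(proj("side",P))
E
```

```text
tip [ 643.  -409.    87.8] slot y there 19.404960969035717
side pred tip [475.2 259.8]
side hook_tip [([304.5, 295.2], 0.83), ([476.3, 259.4], 0.72), ([333.0, 386.6], 0.64)]
side bracket_hole [([356.7, 217.6], 0.52)]
side bracket_front [([352.1, 220.1], 0.48)]
side endblock [([345.6, 224.4], 0.89)]
top pred tip [497.3 180.3]
top hook_tip [([358.0, 325.2], 0.86), ([486.1, 413.9], 0.85), ([496.0, 179.3], 0.62)]
top bracket_hole [([320.9, 191.3], 0.79)]
top bracket_front [([317.6, 191.9], 0.68)]
top endblock [([321.5, 207.6], 0.76)]
t 32.75 p [ 468.4 -367.4  134.8] yaw -13.55 F [-0.01  0.39 -1.62] M [-0.03  0.06  0.01] gap 0.179 j [-0.86  0.18  1.75  0.    1.22 -0.62]
[-0.0008, 0.0002, 0.0058] [-0.0, -0.0, 0.001]
[-0.0008, 0.0002, 0.0058] [-0.0, -0.0, 0.001]
[-0.0008, 0.0002, 0.0058] [-0.0, -0.0, 0.001]
[-0.0008, 0.0002, 0.0058] [-0.0, -0.0, 0.001]
[-0.0008, 0.0002, 0.0058] [-0.0, -0.0, 0.001]
[-0.0008, 0.0002, 0.0058] [-0.0, -0.0, 0.001]
[427.62071491 283.06143315]
```

move_arm([
  [-1,[-0.001,0,0.004],[0,0,0.001]],
  [-1,[-0.001,0,0.006],[0,0,0.001]],
  [-1,[-0.001,0,0.007],[0,0,0.001]],
  [-1,[-0.001,0,0.007],[0,0,0]],
  [-1,[-0.001,0,0.006],[0,0,0]],
  [-1,[0,0,0.004],[0,0,0]],
  [-1,[0,0,0.001],[0,0,0]],
  [-1,[0,0,0],[0,0,0]],
])

```text
t: 33.42
ee_pos: [466.4, -372.2, 94.7]
eef_rot: [[0.238, 0.971, -0.003], [0.971, -0.238, 0.004], [0.003, -0.003, -1.0]]
wrist_force: [-0.2, 0.1, -1.0]
finger_gap: 0.179
```

```bash
python3 -c "from h import *;capture('top');capture('top')"; python3 p.py 468.2 -372.5 62 -13.75 6
```

```text
t 33.52 p [ 466.6 -372.3   95.3] yaw -13.75 F [-0.52  0.71 -1.92] M [ 0.01  0.02 -0.01] gap 0.182 j [-0.86  0.23  1.76  0.    1.15 -0.62]
[0.0, 0.0003, 0.0055] [-0.0, -0.0, 0.0]
[0.0, 0.0003, 0.0055] [-0.0, -0.0, 0.0]
[0.0, 0.0003, 0.0055] [-0.0, -0.0, 0.0]
[0.0, 0.0003, 0.0055] [-0.0, -0.0, 0.0]
[0.0, 0.0003, 0.0055] [-0.0, -0.0, 0.0]
[0.0, 0.0003, 0.0055] [-0.0, -0.0, 0.0]
```

move_arm([
  [-1,[0,0.0003,0.003],[0,0,0]],
  [-1,[0,0.0003,0.004],[0,0,0]],
  [-1,[0,0.0003,0.004],[0,0,0]],
  [-1,[0,0.0003,0.004],[0,0,0]],
  [-1,[0,0.0003,0.004],[0,0,0]],
  [-1,[0,0,0.003],[0,0,0]],
  [-1,[0,0,0.002],[0,0,0]],
  [-1,[0,0,0.001],[0,0,0]],
])

```text
t: 34.18
ee_pos: [469.1, -373.3, 69.2]
eef_rot: [[0.237, 0.971, -0.0], [0.971, -0.237, 0.001], [0.001, -0.0, -1.0]]
wrist_force: [-0.5, -0.2, -1.8]
finger_gap: 0.178
```

```bash
python3 -c "from h import *;capture('top');capture('top')"; python3 p.py 468.2 -372.5 60.5 -13.75 1
```

```text
t 34.28 p [ 469.1 -373.3   69.4] yaw -13.73 F [-1.02  0.37 -2.05] M [ 0.01  0.02 -0.01] gap 0.18 j [-0.86  0.27  1.77  0.    1.1  -0.62]
[0.0006, -0.001, 0.0089] [-0.0, -0.001, 0.0]
```

move_arm([
  [-1,[0.0003,-0.0005,0.001],[0,0,0]],
  [-1,[0.0003,-0.0005,0.001],[0,0,0]],
  [-1,[0,0,0.001],[0,0,0]],
  [-1,[0,0,0.001],[0,0,0]],
  [-1,[0,0,0.001],[0,0,0]],
  [-1,[0,0,0.001],[0,0,0]],
  [-1,[0,0,0.001],[0,0,0]],
  [-1,[0,0,0],[0,0,0]],
])

```text
t: 34.95
ee_pos: [468.6, -373.0, 62.7]
eef_rot: [[0.237, 0.971, 0.001], [0.971, -0.237, -0.0], [0.0, 0.001, -1.0]]
wrist_force: [-0.3, -0.7, -2.1]
finger_gap: 0.179
```

```bash
python3 -c "from h import *;capture('top')"; python3 p.py 468.2 -372.5 60.5 -13.75 1
```

```text
t 35.0 p [ 468.7 -373.    62.7] yaw -13.73 F [-0.34 -0.3  -1.83] M [0.03 0.06 0.01] gap 0.182 j [-0.86  0.28  1.78  0.    1.08 -0.62]
[0.0004, -0.0006, 0.0022] [0.001, -0.0, 0.0]
```

Next I'll lower gently until it touches.

move_arm([
  [-1,[0.0002,-0.0003,0.0005],[0,0,0]],
  [-1,[0.0002,-0.0003,0.0005],[0,0,0]],
  [-1,[0,0,0.0005],[0,0,0]],
  [-1,[0,0,0.0005],[0,0,0]],
  [-1,[0,0,0.0004],[0,0,0]],
  [-1,[0,0,0.0003],[0,0,0]],
  [-1,[0,0,0.0003],[0,0,0]],
  [-1,[0,0,0.0003],[0,0,0]],
])

```text
t: 35.67
ee_pos: [468.5, -372.9, 60.4]
eef_rot: [[0.237, 0.971, 0.002], [0.971, -0.237, -0.001], [-0.001, 0.002, -1.0]]
wrist_force: [-0.4, 1.1, 1.2]
finger_gap: 0.184
```

```bash
python3 -c "from h import *;capture('top')"; python3 p.py 468.2 -372.5 60.5 -13.75 1
```

```text
t 35.72 p [ 468.5 -372.9   60.4] yaw -13.73 F [-0.1   0.31  1.17] M [ 0.25  0.21 -0.03] gap 0.18 j [-0.86  0.28  1.78  0.    1.08 -0.62]
[0.0003, -0.0004, -0.0001] [0.002, 0.001, 0.0]
```

move_arm([
  [-0.4,[0,0,0],[0,0,0]],
  [0,[0,0,0],[0,0,0]],
  [1,[0,0,0],[0,0,0]],
  [1,[0,0,0],[0,0,0]],
  [1,[0,0,0],[0,0,0]],
  [1,[0,0,0],[0,0,0]],
  [1,[0,0,0],[0,0,0]],
  [1,[0,0,0],[0,0,0]],
])

```text
t: 36.38
ee_pos: [469.5, -374.0, 61.2]
eef_rot: [[0.238, 0.971, 0.004], [0.971, -0.238, -0.004], [-0.003, 0.005, -1.0]]
wrist_force: [-0.3, 0.2, 1.2]
finger_gap: 1.0
```

move_arm([
  [1,[0,0,-0.004],[0,0,0]],
  [1,[0,0,-0.01],[0,0,0]],
  [1,[0,0,-0.015],[0,0,0]],
  [1,[0,0,-0.02],[0,0,0]],
  [1,[0,0,-0.02],[0,0,0]],
  [1,[0,0,-0.02],[0,0,0]],
  [1,[0,0,-0.015],[0,0,0]],
  [1,[0,0,-0.005],[0,0,0]],
])

```text
t: 37.05
ee_pos: [468.2, -372.7, 177.7]
eef_rot: [[0.238, 0.971, 0.003], [0.971, -0.238, -0.002], [-0.001, 0.003, -1.0]]
wrist_force: [0.4, -0.2, -0.3]
finger_gap: 1.001
```

```bash
python3 q.py s14;python3 m.py s12 s14; python3 - <<'E'
import cv2,numpy as np
a=cv2.imread("pics/s14_side.png");b=cv2.imread("pics/s14_top.png");s=cv2.imread("pics/side0.png");s1=cv2.imread("pics/side1.png")
c=np.zeros((600,800,3),np.uint8)
z=lambda i,y,x,h,w,W,H:cv2.resize(i[y:y+h,x:x+w],(W,H),interpolation=cv2.INTER_CUBIC)
c[:300,:400]=z(a,240,390,75,100,400,300); c[300:,:400]=z(s1,240,390,75,100,400,300)
c[:,400:]=z(b,130,290,150,240,400,600)if 0 else z(b,150,295,75,50,400,600)
cv2.imwrite("pics/c14.png",cv2.convertScaleAbs(c,alpha=1.4))
E
```

```text
tip [ 643.2 -415.5  133.2] slot y there 19.411286347251515
side pred tip [479.1 246.5]
side hook_tip [([306.5, 293.0], 0.94), ([334.4, 386.6], 0.74), ([473.3, 283.2], 0.65)]
side bracket_hole []
side bracket_front []
side endblock [([341.2, 224.1], 0.82)]
top pred tip [506. 175.]
top hook_tip [([140.8, 285.8], 0.75), ([484.1, 415.2], 0.74), ([355.5, 325.5], 0.72)]
top bracket_hole [([321.4, 191.0], 0.8)]
top bracket_front [([316.9, 189.4], 0.82)]
top endblock [([493.4, 189.9], 0.73), ([322.2, 210.4], 0.57)]
s12 plate row 173.23 front x 603.3 18.0
s14 plate row 173.22 front x 603.4 19.25
```

View pics/c14.png

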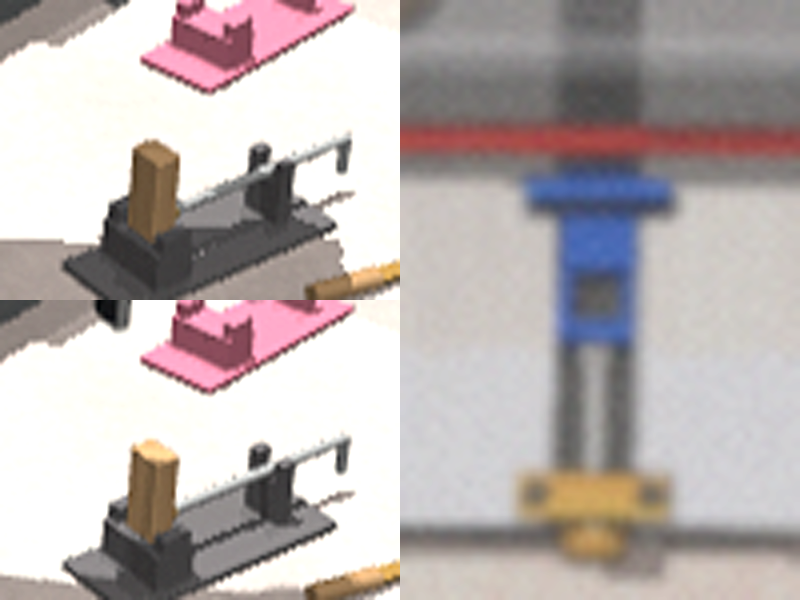

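The rod sits in its rest as it did before (left, top against bottom). On the right, the stop's near end meets the screw head. The gripper is clear, so I'm handing in.

```bash
python3 -c "from workcell import *;print(sign_off());print(get_obs()['t'])"
```

```text
the job is handed in; nothing more can be done
None
the job is handed in; nothing more can be done
```

The blade stop is drawn home against the stop screw, and the hooked rod is back in its rest. I handed the job in at about 37 s.

- **Pull:** I held the stop snug at a measured mean of 7.05 N (0.45 N scatter, about 1.2 s). Before that it stood at 5–7 N for roughly 3 s. Forces were read mainly at the end of each move call, so a brief peak in between would not show. The highest pull I saw was 7.3 N.
- **First contact:** The tool tilted about 1.3° and the hook rode up about 5 mm in the hole as the stop came home. I eased it off, levelled the hook and repeated the pull. The stop did not move while I did this.
- **Last checks:** The stop's near end stayed at x ≈ 603.3–603.4 mm through unhooking and the return, and the final picture shows it against the screw head. The rod looks the same in its rest as before, and the gripper is open and clear above it. I did not check the bystanders one by one, but I saw no unexpected contact force on any move.
- **Disagreements:** The networks' raw points were often off, with look-alike hits and misses of several mm, so I relied on my own fits to the pictures and on feel.

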